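# Set out the staining station

### The job

Set out the staining station: pull open the drawer of the low grey unit, take out every brush in it and lay each level in the white brush rest, across both combs and one to a notch, then leave the drawer pushed fully shut. Stand every amber dropper bottle upright on the high rear step of the white riser and every squat lidded jar upright on its low front step, each with its whole base on its step. Set the glass down gently, never dropping it or tipping it over, and leave the other things on the desk where they are.

Things in the scene. Friction and masses are not known exactly. Their poses are not given: they have to be found in the camera images.
- riser: white two-step bottle riser, fixed, 190 mm deep (its x) by 240 mm wide (its y). Origin: on the desk below the edge between the steps. Low front step, top 20 mm up, spans x -110 to 0; high rear step, top 50 mm up, spans x 0 to +80; both are flat, span y -120 to +120, and have no lip. Its +x points away from the robot, more or less
- rest: white ceramic brush rest, fixed, 134 mm (its x) by 92 mm (its y). Origin: centre of its underside. Two combs 10 mm thick stand at y = -38 and +38, 42 mm high, each with three square notches 18 mm wide at x = -40, 0, +40, open above, floor 28 mm up. A brush lies along the rest's y in a notch of both combs, its axis then 33.5 mm up; the base between the combs is 8 mm thick
- unit_drawer0 (a joint): the drawer of the low grey unit: m pulled out towards the robot along the unit's -x, 0 = fully shut, 0.166 = fully out; runs stiffly with about 1 N of friction and some damping, stays where it is left
- unit_drawer0_handle (a point): middle of the drawer's bar handle (moves with the drawer): a level bar 11 mm thick and 110 mm long along the unit's y, its middle 35 mm in front of the drawer's face (29 mm clear), 42 mm above the desk and 34 mm below the unit's top
- unit: low grey drawer unit, fixed, 240 mm deep (its x) by 220 mm wide (its y) by 75 mm high, front facing its -x, towards the robot. Origin: centre of its underside. The drawer's inside is 195 mm deep, 178 mm wide with walls 37 mm high; its floor is 22 mm above the desk. Shut, the inside spans the unit's x from -99 to +96
- brush_a: brush lying in the drawer, roughly along the unit's y: dark wooden handle with flat sides, 11 mm thick and 110 mm long, then a metal ferrule 8 mm thick and the hair, 144 mm in all, 18 g. Origin: on its axis at the middle of the handle; its x points along it to the hair (ends at x = -55 and +89)
- brush_b: brush lying in the drawer, roughly along the unit's y: dark wooden handle with flat sides, 11 mm thick and 110 mm long, then a metal ferrule 8 mm thick and the hair, 144 mm in all, 18 g. Origin: on its axis at the middle of the handle; its x points along it to the hair (ends at x = -55 and +89)
- dropper_a: dropper bottle (may be absent): amber glass body 40 mm in diameter and 56 mm high, sloping shoulder to 66 mm, brass collar 23 mm in diameter from 66 to 90 mm (the place to grip it), black rubber bulb 15 mm in diameter up to 112 mm; about 110 g. Origin: centre of its underside; z up when it stands
- dropper_b: dropper bottle (may be absent): amber glass body 40 mm in diameter and 56 mm high, sloping shoulder to 66 mm, brass collar 23 mm in diameter from 66 to 90 mm (the place to grip it), black rubber bulb 15 mm in diameter up to 112 mm; about 110 g. Origin: centre of its underside; z up when it stands
- dropper_c: dropper bottle (may be absent): amber glass body 40 mm in diameter and 56 mm high, sloping shoulder to 66 mm, brass collar 23 mm in diameter from 66 to 90 mm (the place to grip it), black rubber bulb 15 mm in diameter up to 112 mm; about 110 g. Origin: centre of its underside; z up when it stands
- jar_a: squat jar (may be absent): glass body 48 mm in diameter, white lid 50 mm in diameter from 24 to 36 mm up; about 70 g. Origin: centre of its underside; z up when it stands
- jar_b: squat jar (may be absent): glass body 48 mm in diameter, white lid 50 mm in diameter from 24 to 36 mm up; about 70 g. Origin: centre of its underside; z up when it stands
- cup: bystander: brown paper cup, 76 mm across, 90 mm high, behind the brush rest. Origin: centre of underside
- mouse: bystander: black round computer mouse, 60 mm across, 33 mm high, at the right front. Origin: centre of underside
- glasses_case: bystander: dark spectacle case, 66 x 165 x 40 mm, lying on top of the drawer unit. Origin: centre of underside
- marker: bystander: marker pen, 130 mm long, 12 mm thick, lying at the right, near the robot. Origin: middle of its underside, x along it
- palette: bystander: white ceramic palette, 75 x 110 x 10 mm, near the robot. Origin: centre of underside
- spray: bystander: clear spray bottle, 48 mm across, 165 mm high, behind the riser. Origin: centre of underside
- loupe: bystander: black eye loupe, 36 mm across, 30 mm high, near the robot. Origin: centre of underside
Not all that is in view belongs to the job. What is shaped like the jar_b but blue or green is not meant.

How it is judged:
By the outcome, as a careful person would: the job done as asked, in the order asked, and still so for the second after the job is handed in, with the robot touching nothing.
Of dropper_a, dropper_b, dropper_c only 2 to 3 are there at a start; the rules pass over those that are not, and their reading is None.
Of jar_a, jar_b only 1 to 2 are there at a start; the rules pass over those that are not, and their reading is None.
At some moment in a run one of jar_a, jar_b may be knocked a few centimetres aside while the robot is not near it.
It also fails if it takes over 210 s, if anything falls off the work surface, if the arm or the gripper's body presses on something with over 40 N, if the wrist force passes 120 N, or if a joint passes its speed limit or range.

### The arm

A 6-joint arm with a two-finger parallel gripper is mounted at the origin on the work surface. World frame = base frame: x ahead of the robot, y to its left, z up, the work surface at z = 0. Lengths are in m, angles in rad, forces in N, time in s.
With the tool pointing down it reaches from about 0.35 to 0.875 m from the base axis. Payload 15.5 kg.
Tool frame: the origin (TCP) lies at the very end of the fingers, on their centre line; the grasp point (between the pads) lies 19 mm behind it; z points along the fingers, y is the line along which they close (so a half turn about z gives the same grasp; the last joint's range is limited). The gripper opens to 85 mm and grips with 20 to 120 N. Pads are 22 mm wide; open, the fingers measure 114 mm over their backs; the gripper's body (76 mm by 85 mm) begins 54 mm behind the grasp point. The pads swing forward as they close: fully open they stand 13 mm farther back than shut.
Start: joints at [1.194, 0.494, 1.345, -0, 1.302, -0.096], TCP at [0.174, 0.6, 0.208] pointing down, gripper open.
Joint ranges: [-2.91, 2.91], [-0.82, 2.16], [0.22, 2.67], [-1.22, 4.37], [0.12, 2.79], [-3.08, 3.08]. Speed limits (rad/s): [1.89, 1.89, 2.57, 3.01, 3.01, 3.01].

### API

Orientations are given as a rotation vector (axis times angle).
In Python, from bench import arm, cams, sign_off, models gives the robot as it stands. The module is installed in compiled form; this text tells all that it offers.
- The arm moves only by the tool send_rows, never from a script. Its argument "rows" is a list of rows, each a list of 3 entries, a list of its own where there are three numbers: the shift along the tool's x, y, z normalised to -1 to 1, where 1 is 400 mm, then the turn, a rotation vector about the tool's x, y, z normalised to -1 to 1, where 1 is 360 degrees, then the opening, from -1 (shut) to 1 (fully open). In form: [[[x, y, z], [ax, ay, az], fingers], ...]. A call has 1 to 20 rows; each row is the pose to reach, as a shift and turn from the pose commanded when the call began, along the tool's axes at that moment, turning the shorter way round; what a row does not reach only later rows make up. A row lasts 1/8 s, in which the tool goes at most 62.5 mm and 10.7 degrees, less where a joint would pass 70% of its speed; a pose out of reach is approached as far as the arm can. A call with a number of a shift or a turn outside -1 to 1 is refused whole. A call with a gripper value outside its range is refused whole. The fingers move at their own pace and stop on an object; "newtons" is the grip in N (left out, the last holds). Time passes only in rows, so rows that repeat a pose let the fingers close. It gives the time, the measured TCP pose, the force, the opening and the grip force at its end, in the units of the state.
- arm.state(): the state, without advancing time (a new reading comes with each control period).
- cams.snapshot(name): name is "scene" or "top" or "wrist"; returns a dict with "frame" (480x640x3 uint8, blue, green, red), "range_z" (480x640 float32, m along the optical axis (not along the pixel's ray), 0 where there is no reading), "mtx" (3x3 intrinsics, pixels), "rvec" (rotation vector, rad) and "tvec" (3), from world to camera coordinates, as OpenCV has them; the wrist camera has in their place "mount" (4x4, takes a point from camera to tool coordinates, whose origin is the TCP and whose axes are the flange's). Camera axes: x right, y down, z forward; pixel columns grow to the right and rows downward; lengths in m; the calibration is good to about 2 mm. A picture is of the moment at which its call begins: read the wrist's pose just before it.
- sign_off(): hands the job in; it is judged then, once.
Trained networks look in the newest picture that a camera, given by its name, has taken for a name from the list of things; names that differ only in an ending like _2 or _b are one class to them, and where a whole thing is asked for, a point or a joint stands for the part that bears it (a point fixed in the world has none). Each returns a list of dicts, best first, with "p" (0 to 1); they miss things now and then, are a little off and sometimes report something else, mostly with a low value. They report only what shows in the picture. A call takes as long as a camera call. They do not tell look-alikes from the thing itself.
- models.silhouettes(camera, thing): "pixels" (480x640 bool, what is visible of it) and "extent" ([centre column, centre row, width, height] in pixels, round what is visible of it).
- models.spot_point(camera, thing): "position" ([row, column] in pixels: a listed point, or the origin of a listed thing).
The state is a dict: "time_s": time; "joint_positions": joint angles; "joint_vel": joint speeds; "effort": joint torques, N m; "position": TCP position; "ee_rot": TCP orientation; "ft_force": force on the tool from outside, world axes, zero at the start; "torque": the same for the moment, N m; "width": opening from 0.0 (shut) to 1.0 (fully open); "finger_force": force on a finger pad.
Only numpy, scipy, OpenCV 4.12 (cv2) and the standard library are available. Lean on these libraries where they do the work, as an engineer would, in place of code of your own. Each camera call takes 0.05 s, during which the arm holds its last target. There are 200 camera calls.

## Working session

There is one attempt and no reset: what is moved stays moved. The work goes in short steps, Python scripts to look and compute and a tool call to move; the robot and the scene stay as the last step left them, time stands still between calls to the robot, and variables do not carry over. Pictures are saved under pics/ and viewed, at most 14 in all, crops included, and the job is handed in when it is done.

Besides the shell and the picture viewer there is one more tool, called as a command line: name --argument value ..., lists and objects as JSON in quotes. send_rows: Moves the arm, as the interface text tells. Its arguments: {"type":"object","properties":{"rows":{"type":"array","items":{"type":"array"}},"newtons":{"type":"number"}},"required":["rows"]}

```bash
mkdir -p pics; cat > h.py <<'E'
import numpy as np, cv2
from bench import arm, cams, models
from scipy.spatial.transform import Rotation as R
def shot(n):
    s=arm.state(); d=cams.snapshot(n)
    if n=='wrist':
        T=np.eye(4);T[:3,:3]=R.from_rotvec(s['ee_rot']).as_matrix();T[:3,3]=s['position']
        d['T']=T@d['mount']
    else:
        T=np.eye(4);T[:3,:3]=R.from_rotvec(np.ravel(d['rvec'])).as_matrix();T[:3,3]=np.ravel(d['tvec'])
        d['T']=np.linalg.inv(T)
    z=d['range_z'];v,u=np.mgrid[:480,:640];K=d['mtx']
    c=np.stack([(u-K[0,2])/K[0,0]*z,(v-K[1,2])/K[1,1]*z,z],-1)
    d['P']=c@d['T'][:3,:3].T+d['T'][:3,3]; d['P'][z==0]=np.nan
    return d
def proj(d,p):
    T=np.linalg.inv(d['T']);c=T[:3,:3]@np.asarray(p,float)+T[:3,3];q=d['mtx']@c;return q[:2]/q[2]
def ray(d,u,v,h):
    K=d['mtx'];r=d['T'][:3,:3]@np.array([(u-K[0,2])/K[0,0],(v-K[1,2])/K[1,1],1]);o=d['T'][:3,3]
    return o+r*(h-o[2])/r[2]
E
python3 - <<'E'
from h import *
print(arm.state())
for n in ('scene','top'):
    d=shot(n);cv2.imwrite(f'pics/{n}0.png',d['frame']);print(n,d['T'][:3,3].round(3))
    for t in ['riser','rest','unit','unit_drawer0_handle','dropper_a','jar_a','brush_a','cup','spray']:
        for r in models.silhouettes(n,t):
            m=r['pixels'];P=d['P'][m];print(t,round(r['p'],2),np.round(r['extent']),np.nanmedian(P,0).round(3),np.nanmax(P[:,2]).round(3))
E
```

```text
{'time_s': 0.0, 'joint_positions': array([ 1.19349394e+00,  4.94212290e-01,  1.34613057e+00, -4.17176387e-05,
        1.30248922e+00, -9.54953405e-02]), 'joint_vel': array([-0.00090056,  0.0002299 , -0.00104401, -0.00075455, -0.00084274,
       -0.0008011 ]), 'effort': array([-3.08954168e-04, -8.82175756e+01, -3.83872354e+01, -7.63890489e-05,
        1.02038906e-02,  3.28970238e-06]), 'position': array([0.17367229, 0.59998294, 0.20738236]), 'ee_rot': array([-4.41145576e-01, -3.11021112e+00,  1.90738281e-03]), 'ft_force': array([ 0.20203663, -0.01163775, -0.67500073]), 'torque': array([-0.01644471,  0.05293246,  0.02757434]), 'finger_force': 0.0, 'width': 0.9985074701327565}
scene [1.065 0.104 0.96 ]
riser 0.92 [429. 280. 115.  86.] [0.588 0.269 0.025] 0.054
riser 0.38 [181. 168.  20.  16.] [ 0.377 -0.391  0.023] 0.034
rest 0.74 [293. 293.  43.  65.] [ 0.659 -0.016  0.007] 0.044
unit 0.95 [171. 301. 143. 136.] [ 0.77  -0.244  0.072] 0.111
unit 0.25 [430. 281. 115.  85.] [0.589 0.269 0.025] 0.054
unit 0.21 [332. 231.  20.  37.] [0.511 0.039 0.055] 0.112
unit_drawer0_handle 0.91 [197. 2
[... 850 characters left out ...]
11] 0.051
unit_drawer0_handle 0.68 [408. 204.  79.  26.] [ 0.605 -0.259  0.053] 0.071
dropper_a 0.76 [307. 254.  17.  17.] [0.492 0.036 0.062] 0.118
dropper_a 0.71 [346. 262.  12.  16.] [ 0.455 -0.066  0.063] 0.12
dropper_a 0.57 [277. 288.  17.  18.] [0.412 0.133 0.062] 0.116
dropper_a 0.39 [314. 147.  26.  35.] [ 0.809 -0.032  0.049] 0.097
jar_a 0.77 [201. 316.  16.  20.] [0.37  0.346 0.037] 0.044
jar_a 0.67 [167. 303.  22.  19.] [0.415 0.432 0.036] 0.044
jar_a 0.59 [240. 298.  22.  21.] [0.399 0.232 0.036] 0.045
jar_a 0.49 [401. 169.  93. 104.] [ 0.684 -0.254  0.076] 0.104
cup 0.58 [316. 149.  26.  37.] [ 0.811 -0.031  0.048] 0.097
spray 0.67 [228. 173.  23.  31.] [0.737 0.226 0.118] 0.173
```

```bash
python3 - <<'E'
import cv2
a=cv2.imread('pics/scene0.png');b=cv2.imread('pics/top0.png')
cv2.imwrite('pics/scene1.png',cv2.resize(a[140:400,80:560],(800,433)))
cv2.imwrite('pics/top1.png',cv2.resize(b[120:360,130:480],(800,548)))
E
```

```text
(no output)
```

View pics/scene1.png

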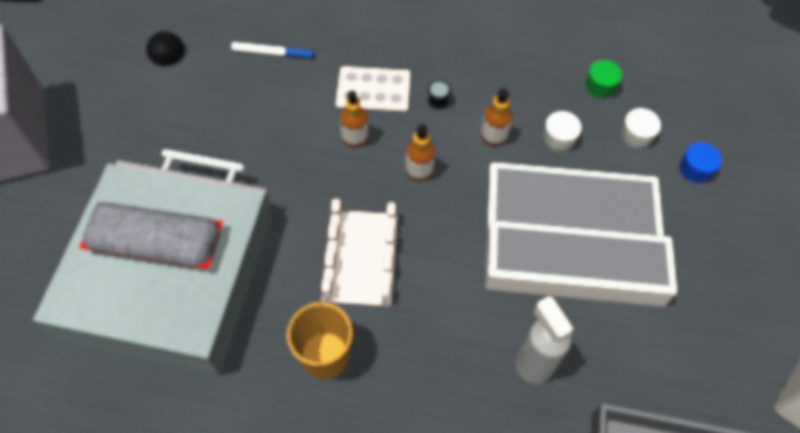

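View pics/top1.png

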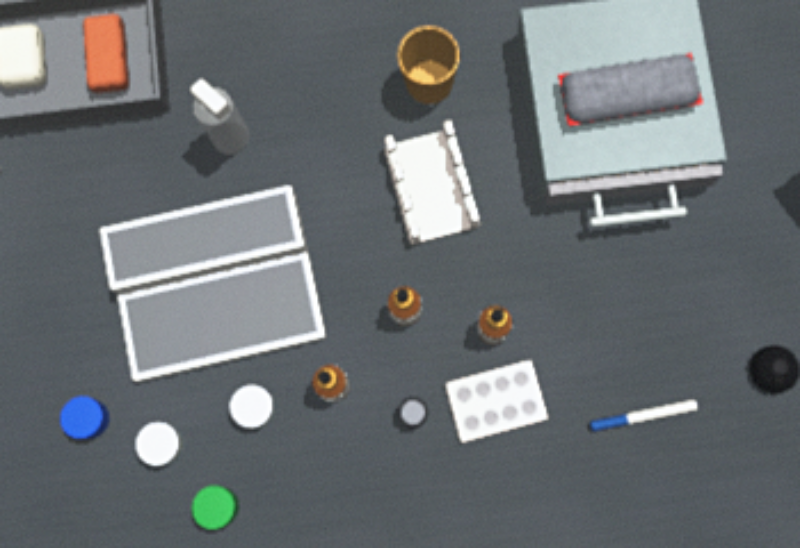

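```bash
cat >> h.py <<'E'
def rect(Q):
    c,(w,h),a=cv2.minAreaRect((Q[:,:2]*1000).astype(np.float32)); return np.round(c,1),round(w,1),round(h,1),round(a,2)
def band(d,zl,zh,x0,x1,y0,y1):
    P=d['P'];m=(P[...,2]>zl)&(P[...,2]<zh)&(P[...,0]>x0)&(P[...,0]<x1)&(P[...,1]>y0)&(P[...,1]<y1)
    m=cv2.morphologyEx(m.astype(np.uint8),cv2.MORPH_OPEN,np.ones((2,2)))>0
    return P[m]
E
python3 - <<'E'
from h import *
for n in ('scene','top'):
    d=shot(n);print(n)
    P=d['P']; print('desk z',np.nanmedian(P[350:,250:400,2]) , d['mtx'][0,0])
    Q=band(d,.066,.084,.58,.95,-.45,-.08);print('unit',rect(Q),np.median(Q[:,2]))
    Q=band(d,.04,.06,.45,.75,.1,.5);print('high',rect(Q),np.median(Q[:,2]))
    Q=band(d,.013,.027,.45,.75,.1,.5);print('low',rect(Q),np.median(Q[:,2]))
    Q=band(d,.004,.055,.55,.76,-.09,.06);print('rest',rect(Q))
    Q=band(d,.035,.055,.55,.64,-.36,-.15);print('handle',rect(Q))
    Q=band(d,.09,.13,.6,.95,-.45,-.08);print('case',rect(Q))
    print(models.spot_point(n,'unit_drawer0_handle')[:2])
    for r in models.spot_point(n,'unit_drawer0_handle')[:1]: print(ray(d,r['position'][1],r['position'][0],.042))
E
```

```text
scene
desk z -0.0018195178092061948 456.0664915269675
unit (array([ 781.4, -216.9]), 154.9, 315.5, 42.96) nan
high (array([604.2, 283. ]), 79.2, 262.1, 10.62) nan
low (array([558.7, 272. ]), 197.9, 246.3, 6.05) nan
rest (array([645.6, -11.8]), 155.3, 85.2, 7.22)
handle (array([ 582.1, -233.7]), 183.9, 73.8, 78.21)
case (array([ 738.7, -260.6]), 61.2, 179.2, 23.18)
[{'position': [234.2, 201.2], 'p': 0.67}]
[ 0.56707227 -0.26288776  0.042     ]
top
desk z 0.0038341310579719234 468.8268326761293
unit (array([ 735.9, -285.1]), 32.7, 350.9, 43.54) nan
high (array([603.1, 247.9]), 160.5, 260.3, 44.0) nan
low (array([591.8, 275.7]), 283.0, 232.3, 11.13) nan
rest (array([657.1, -19.3]), 142.6, 93.4, 8.67)
handle (array([ 586.1, -258.6]), 210.4, 49.5, 86.27)
case (array([ 707.8, -275.2]), 66.3, 173.5, 8.55)
[{'position': [215.7, 406.0], 'p': 0.96}]
[ 0.56846242 -0.25343551  0.042     ]
```

```bash
cat >> h.py <<'E'
def go(*wps):
    """each wp: (x,y,z,yaw deg of tool y axis in world); prints rows from commanded ~ measured pose"""
    s=arm.state();p=s['position'];A=R.from_rotvec(s['ee_rot']);
    if STATE.get('cmd'): pass
    for x,y,z,a in wps:
        best=None
        for k in (0,180):
            t=np.radians(a+k);Y=np.array([np.cos(t),np.sin(t),0]);Z=np.array([0,0,-1.]);B=R.from_matrix(np.stack([np.cross(Y,Z),Y,Z],1))
            rv=(A.inv()*B).as_rotvec()
            if best is None or np.linalg.norm(rv)<np.linalg.norm(best): best=rv
        sh=A.inv().apply(np.array([x,y,z])-p)
        n=max(np.linalg.norm(sh)/.0625,np.degrees(np.linalg.norm(best))/10.7)
        print([[float(v) for v in (sh/.4).round(4)],[float(v) for v in (best/2/np.pi).round(4)]],'rows>=',round(n,1))
STATE={}
def st():
    s=arm.state();Y=R.from_rotvec(s['ee_rot']).as_matrix()[:,1]
    print('t',round(s['time_s'],2),'p',s['position'].round(4),'yawY',round(np.degrees(np.arctan2(Y[1],Y[0])),2),'w',round(s['width'],3),'F',s['ft_force'].round(1),'ff',round(s['finger_force'],1),'q',s['joint_positions'].round(2))
E
python3 - <<'E'
from h import *
d=shot('wrist');print(d['mount'].round(3),d['mtx'].round(0));st()
go((.5,.1,.38,98),(.52,-.2,.38,98))
E
```

```text
[[-0.    -0.956 -0.292  0.074]
 [ 1.    -0.001  0.001  0.   ]
 [-0.001 -0.292  0.956 -0.166]
 [ 0.     0.     0.     1.   ]] [[397.   0. 315.]
 [  0. 397. 246.]
 [  0.   0.   1.]]
t 1.35 p [0.1738 0.6003 0.208 ] yawY 73.85 w 1.002 F [-0.7 -1.4 -0.3] ff 0.0 q [ 1.19  0.49  1.35  0.    1.3  -0.1 ]
[[-1.1312, -0.9748, -0.4301], [-0.0, -0.0, -0.0671]] rows>= 9.9
[[-1.3878, -1.6813, -0.4301], [-0.0, -0.0, -0.0671]] rows>= 14.2
```

```bash
python3 - <<'E'
from h import *
go((.42,.25,.36,98))
E
```

```text
[[-0.8348, -0.6702, -0.3801], [-0.0, -0.0, -0.0671]] rows>= 7.3
```

send_rows --rows '[[[-0.835, -0.67, -0.38], [0, 0, -0.067], 1], [[-0.835, -0.67, -0.38], [0, 0, -0.067], 1], [[-0.835, -0.67, -0.38], [0, 0, -0.067], 1], [[-0.835, -0.67, -0.38], [0, 0, -0.067], 1], [[-0.835, -0.67, -0.38], [0, 0, -0.067], 1], [[-0.835, -0.67, -0.38], [0, 0, -0.067], 1], [[-0.835, -0.67, -0.38], [0, 0, -0.067], 1], [[-0.835, -0.67, -0.38], [0, 0, -0.067], 1], [[-0.835, -0.67, -0.38], [0, 0, -0.067], 1], [[-0.835, -0.67, -0.38], [0, 0, -0.067], 1]]'

```text
time_s: 2.6
position: [0.4195, 0.2505, 0.3596]
ee_rot: [0.219, -3.133, -0.0]
ft_force: [-0.7, 0.3, 0.4]
width: 1.002
finger_force: 0.0
```

```bash
cat >> h.py <<'E'
def wview(name,things=(),save=True):
    d=shot('wrist');st()
    if save: cv2.imwrite(f'pics/{name}.png',d['frame'])
    np.savez(f'/tmp/{name}.npz',P=d['P'],T=d['T'],mtx=d['mtx'],frame=d['frame'])
    for t in things:
        for r in models.silhouettes('wrist',t):
            if r['p']<.3: continue
            m=r['pixels'];P=d['P'][m];print(t,round(r['p'],2),np.round(r['extent']),np.nanmedian(P,0).round(4),np.nanpercentile(P[:,2],98).round(4))
    return d
E
python3 - <<'E'
from h import *
d=wview('w1',['riser','jar_a','dropper_a','rest'])
go((.46,-.05,.36,98),(.46,-.2,.36,98))
E
```

```text
t 2.65 p [0.4194 0.2507 0.3595] yawY 98.03 w 1.005 F [-0.6 -0.3  0.4] ff 0.0 q [ 0.42  0.17  1.42  0.    1.55 -1.29]
riser 0.75 [313. 289. 188. 150.] [0.5596 0.268  0.0209] 0.0512
jar_a 0.96 [400. 159.  43.  46.] [0.372  0.3489 0.0356] 0.0376
jar_a 0.96 [368.  84.  45.  44.] [0.291  0.2903 0.0357] 0.0377
jar_a 0.8 [461. 203.  48.  43.] [0.4139 0.4338 0.0356] 0.0377
jar_a 0.74 [305. 171.  41.  41.] [0.4016 0.2359 0.0356] 0.0375
dropper_a 0.78 [ 47. 187.  85.  42.] [ 0.4573 -0.0567  0.0584] 0.1115
dropper_a 0.7 [224. 173.  41.  38.] [0.4116 0.1452 0.0611] 0.112
dropper_a 0.57 [139. 227.  60.  42.] [0.4925 0.0469 0.059 ] 0.1116
rest 0.86 [102. 325.  83.  96.] [ 0.6435 -0.0252  0.0085] 0.0418
[[0.0052, -0.7583, -0.0006], [-0.0, -0.0001, 0.0001]] rows>= 4.9
[[0.0577, -1.1297, -0.0006], [-0.0, -0.0001, 0.0001]] rows>= 7.2
```

View pics/w1.png

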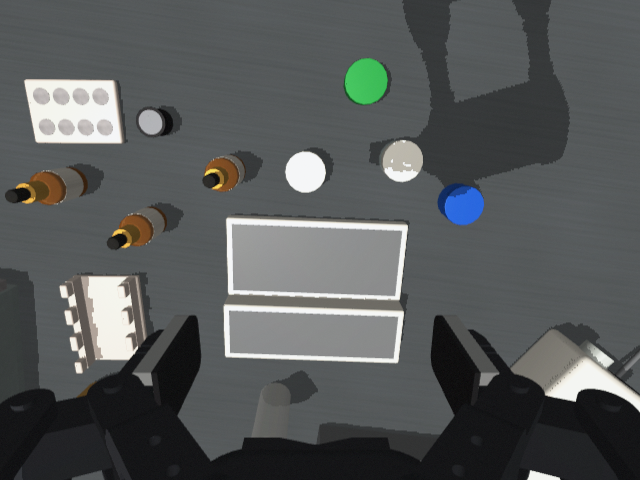

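send_rows --rows '[[[0.015, -0.85, 0], [0, 0, 0], 1], [[0.015, -0.85, 0], [0, 0, 0], 1], [[0.015, -0.85, 0], [0, 0, 0], 1], [[0.015, -0.85, 0], [0, 0, 0], 1], [[0.015, -0.85, 0], [0, 0, 0], 1], [[0.015, -0.85, 0], [0, 0, 0], 1], [[0.015, -0.85, 0], [0, 0, 0], 1], [[0.015, -0.85, 0], [0, 0, 0], 1]]'

```text
time_s: 3.85
position: [0.4612, -0.0869, 0.3598]
ee_rot: [0.219, -3.134, -0.001]
ft_force: [0.5, 0.2, 0.5]
width: 1.003
finger_force: 0.0
```

```bash
cat >> h.py <<'E'
def band2(P,zl,zh,x0,x1,y0,y1):
    with np.errstate(invalid='ignore'):
        m=(P[...,2]>zl)&(P[...,2]<zh)&(P[...,0]>x0)&(P[...,0]<x1)&(P[...,1]>y0)&(P[...,1]<y1)
    m=cv2.erode(m.astype(np.uint8),np.ones((3,3)))>0
    # +1px erosion each side is ~1.3 px
    return P[m]
E
python3 - <<'E'
from h import *
P=np.load('/tmp/w1.npz')['P']
for n,a,b in (('low',.015,.027),('high',.045,.057)):
    Q=band2(P,a,b,.45,.72,.1,.45);print(n,rect(Q),np.median(Q[:,2]))
d=wview('w2',['rest','unit','unit_drawer0_handle','dropper_a'])
P=d['P']
Q=band2(P,.07,.08,.55,.95,-.45,-.08);print('unit',rect(Q),len(Q))
Q=band2(P,.004,.05,.55,.76,-.1,.06);print('rest',rect(Q))
Q=band2(P,.03,.055,.52,.64,-.36,-.15);print('handle',rect(Q))
Q=band2(P,.09,.13,.6,.95,-.45,-.08);print('case',rect(Q))
for r in models.spot_point('wrist','unit_drawer0_handle'): print(ray(d,r['position'][1],r['position'][0],.042))
E
```

```text
low (array([519.8, 264.6]), 110.8, 236.1, 5.68) 0.019882127582213305
high (array([612.4, 273.9]), 77.8, 236.2, 5.53) 0.04984947884422353
t 3.9 p [ 0.4612 -0.0866  0.36  ] yawY 98.03 w 0.997 F [ 0.3 -0.  -0.6] ff 0.0 q [-0.31  0.14  1.46  0.    1.54 -2.02]
rest 0.72 [509. 175.  64.  40.] [0.4155 0.1283 0.0595] 0.1124
rest 0.59 [347. 326.  67.  99.] [ 0.6476 -0.0144  0.0081] 0.0423
unit 0.92 [163. 348. 184. 211.] [ 0.6422 -0.2373  0.0737] 0.0759
unit_drawer0_handle 0.63 [164. 274. 182.  65.] [ 0.6055 -0.2617  0.0478] 0.0632
dropper_a 0.84 [508. 178.  64.  39.] [0.4158 0.128  0.0598] 0.1124
dropper_a 0.82 [412. 232.  41.  41.] [0.4927 0.0312 0.0606] 0.1121
dropper_a 0.78 [331. 190.  38.  36.] [ 0.4553 -0.0699  0.0619] 0.1125
dropper_a 0.39 [540. 474.  24.  12.] [0.7375 0.2171 0.1643] 0.1659
unit (array([ 731.3, -262.5]), 218.4, 224.3, 89.22) 10054
rest (array([651.9, -16. ]), 132.8, 86.8, 7.13)
handle (array([ 588.1, -251.5]), 207.3, 54.4, 84.06)
case (array([ 713.6, -265.5]), 64.2, 164.1, 1.84)
[ 0.57034431 -0.26010006  0.042     ]
```

View pics/w2.png

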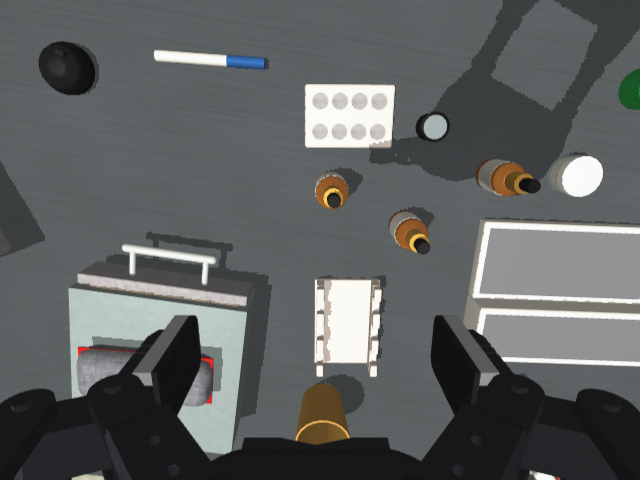

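```bash
python3 - <<'E'
from h import *
P=np.load('/tmp/w2.npz')['P']
with np.errstate(invalid='ignore'):
  for lo,hi in((.04,.052),):
    m=(P[...,2]>lo)&(P[...,2]<hi)&(P[...,0]>.53)&(P[...,0]<.582)&(P[...,1]>-.36)&(P[...,1]<-.15)
    Q=P[m];print(len(Q),rect(Q),Q[:,2].max());l=cv2.fitLine(Q[:,:2].astype(np.float32),cv2.DIST_HUBER,0,.001,.01).ravel();print(l,np.degrees(np.arctan2(l[1],l[0])))
    print(Q[:,1].min(),Q[:,1].max())
  # unit top front edge
  m=(P[...,2]>.071)&(P[...,2]<.08)&(P[...,1]>-.45)&(P[...,1]<-.1)&(P[...,0]>.55)
  Q=P[m];ys=np.arange(-.35,-.17,.01);xs=[np.percentile(Q[abs(Q[:,1]-y)<.005][:,0],1) for y in ys];f=np.polyfit(ys,xs,1);print('front edge',f,np.degrees(np.arctan(f[0])),Q[:,1].min(),Q[:,1].max())
E
```

```text
853 (array([ 572.8, -259.8]), 119.9, 18.0, 89.88) 0.049408333194941645
[ 0.00644234  0.99997926  0.5687264  -0.25637355] 89.630875
-0.3197950900120623 -0.19985331098164724
front edge [0.01357194 0.62349174] 0.7775672200487775 -0.3733808697390043 -0.15078630397809023
```

```bash
python3 - <<'E'
from h import *
go((.569,-.26,.15,-.6),(.569,-.26,.023,-.6))
E
```

```text
[[-0.206, -0.4661, 0.5252], [-0.0, 0.0, -0.226]] rows>= 7.6
[[-0.2059, -0.4661, 0.8427], [-0.0, 0.0, -0.226]] rows>= 7.6
```

```bash
sed -i 's/for k in (0,180):/for k in (0,):/' h.py; python3 - <<'E'
from h import *
go((.569,-.26,.15,-.6),(.569,-.26,.023,-.6))
E
```

```text
[[-0.206, -0.4661, 0.5252], [0.0, 0.0, 0.274]] rows>= 9.2
[[-0.2059, -0.4661, 0.8427], [0.0, 0.0, 0.274]] rows>= 9.2
```

send_rows --rows '[[[-0.206, -0.466, 0.525], [0, 0, 0.274], -0.39], [[-0.206, -0.466, 0.525], [0, 0, 0.274], -0.39], [[-0.206, -0.466, 0.525], [0, 0, 0.274], -0.39], [[-0.206, -0.466, 0.525], [0, 0, 0.274], -0.39], [[-0.206, -0.466, 0.525], [0, 0, 0.274], -0.39], [[-0.206, -0.466, 0.525], [0, 0, 0.274], -0.39], [[-0.206, -0.466, 0.525], [0, 0, 0.274], -0.39], [[-0.206, -0.466, 0.525], [0, 0, 0.274], -0.39], [[-0.206, -0.466, 0.525], [0, 0, 0.274], -0.39], [[-0.206, -0.466, 0.525], [0, 0, 0.274], -0.39], [[-0.206, -0.466, 0.525], [0, 0, 0.274], -0.39], [[-0.206, -0.466, 0.525], [0, 0, 0.274], -0.39]]'

```text
time_s: 5.65
position: [0.5688, -0.2606, 0.15]
ee_rot: [2.231, 2.212, -0.0]
ft_force: [-0.0, 0.4, -0.2]
width: 0.304
finger_force: 0.0
```

```bash
python3 - <<'E'
from h import *
d=wview('w3',['unit_drawer0_handle'])
P=d['P']
with np.errstate(invalid='ignore'):
    m=(P[...,2]>.042)&(P[...,2]<.052)&(P[...,0]>.53)&(P[...,0]<.595)&(P[...,1]>-.33)&(P[...,1]<-.18)
    Q=P[m];print(len(Q));print(rect(Q) if len(Q)>5 else 0)
    for y in np.arange(-.32,-.19,.02):
        q=Q[abs(Q[:,1]-y)<.01]
        if len(q): print(round(y,2),np.percentile(q[:,0],[2,98]).round(4))
go((.569,-.26,.023,-.6))
E
```

```text
t 5.7 p [ 0.5688 -0.2606  0.15  ] yawY -0.54 w 0.307 F [ 0.3 -1.4  0.1] ff 0.0 q [-0.53  0.55  1.41 -0.    1.18 -0.52]
unit_drawer0_handle 0.68 [356. 192.  94. 250.] [ 0.6071 -0.2324  0.0606] 0.0634
2962
(array([ 580.7, -260. ]), 119.5, 29.8, 89.26)
-0.32 [0.5651 0.5774]
-0.3 [0.5653 0.5941]
-0.28 [0.5655 0.5757]
-0.26 [0.5658 0.5758]
-0.24 [0.566  0.5759]
-0.22 [0.5664 0.5941]
-0.2 [0.5665 0.5766]
[[0.0016, 0.0004, 0.3175], [0.0, 0.0, 0.0001]] rows>= 2.0
```

send_rows --rows '[[[0, 0.0055, 0.16], [0, 0, 0], -0.39], [[0, 0.0055, 0.24], [0, 0, 0], -0.39], [[0, 0.0055, 0.3175], [0, 0, 0], -0.39], [[0, 0.0055, 0.3175], [0, 0, 0], -0.39], [[0, 0.0055, 0.3175], [0, 0, 0], -1], [[0, 0.0055, 0.3175], [0, 0, 0], -1], [[0, 0.0055, 0.3175], [0, 0, 0], -1], [[0, 0.0055, 0.3175], [0, 0, 0], -1]]' --newtons 30

```text
time_s: 6.75
position: [0.5713, -0.2609, 0.0236]
ee_rot: [2.233, 2.208, 0.0]
ft_force: [-0.5, 0.3, 5.1]
width: -0.0
finger_force: 2.4
```

```bash
python3 - <<'E'
from h import *
d=wview('w4',['unit_drawer0_handle'])
E
```

```text
t 6.8 p [ 0.5713 -0.2609  0.0236] yawY -0.66 w -0.001 F [-0.4 -1.   5.8] ff 3.1 q [-0.52  0.71  1.51 -0.    0.92 -0.51]
unit_drawer0_handle 0.89 [391. 221. 190. 431.] [ 0.6076 -0.2111  0.0609] 0.0633
```

View pics/w4.png

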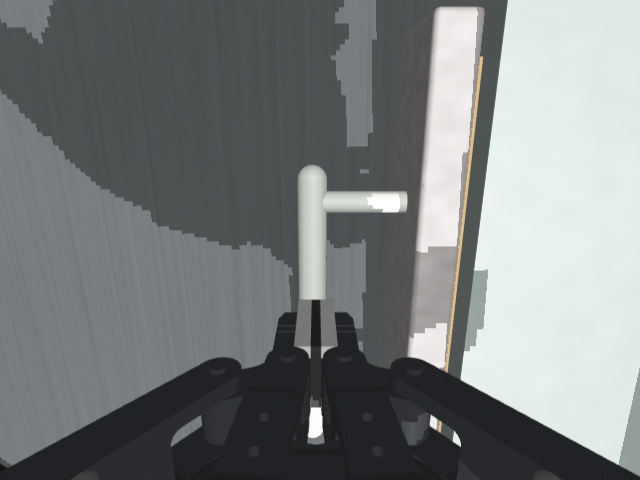

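```bash
python3 - <<'E'
from h import *
P=np.load('/tmp/w4.npz')['P']
for v in (190,230,270,310,330,345,380,420,445): print(v,[(u,P[v,u].round(4).tolist()) for u in (300,307,316,325,332)])
E
```

```text
190 [(300, [0.5672, -0.2091, 0.0445]), (307, [0.5698, -0.2089, 0.0459]), (316, [0.573, -0.209, 0.0461]), (325, [0.5763, -0.2095, 0.0431]), (332, [0.5807, -0.2163, 0.0001])]
230 [(300, [0.5668, -0.2241, 0.0451]), (307, [0.5695, -0.2239, 0.046]), (316, [0.5728, -0.2239, 0.046]), (325, [0.5763, -0.2247, 0.0434]), (332, [0.5807, -0.2361, -0.0001])]
270 [(300, [0.5664, -0.2406, 0.0438]), (307, [0.5692, -0.2396, 0.0465]), (316, [0.5727, -0.2395, 0.047]), (325, [0.5762, -0.2404, 0.0445]), (332, [0.5807, -0.2568, 0.0007])]
310 [(300, [0.5668, -0.2497, 0.0603]), (307, [0.5693, -0.2494, 0.061]), (316, [0.5725, -0.2498, 0.0601]), (325, [0.5758, -0.2501, 0.0597]), (332, [0.5783, -0.2502, 0.0594])]
330 [(300, [0.5673, -0.2503, 0.0736]), (307, [0.5696, -0.2498, 0.0746]), (316, [0.5725, -0.2497, 0.0749]), (325, [0.5754, -0.25, 0.0743]), (332, [0.5777, -0.25, 0.0745])]
345 [(300, [0.5676, -0.25, 0.0833]), (307, [0.5697, -0.2502, 0.0831]), (316, [0.5725, -0.2505, 0.0826]), (325, [0.5752, -0.2503, 0.0831]), (332, [0.5773, -0.2499, 0.0837])]
380 [(300, [0.5684, -0.2488, 0.1022]), (307, [0.5699, -0.2553, 0.0933]), (316, [0.5723, -0.2618, 0.0842]), (325, [0.5748, -0.252, 0.0978]), (332, [0.5766, -0.2493, 0.1016])]
420 [(300, [0.5686, -0.2532, 0.1115]), (307, [0.5696, -0.2682, 0.0941]), (316, [0.5719, -0.3081, 0.0476]), (325, [0.5749, -0.2681, 0.0943]), (332, [0.5761, -0.2526, 0.1123])]
445 [(300, [0.569, -0.2505, 0.122]), (307, [0.5705, -0.251, 0.1215]), (316, [0.5724, -0.2509, 0.1217]), (325, [0.5743, -0.2508, 0.1218]), (332, [0.5757, -0.25, 0.1226])]
```

send_rows --rows '[[[0, -0.02, 0], [0, 0, 0], -1], [[0, -0.05, 0], [0, 0, 0], -1], [[0, -0.075, 0], [0, 0, 0], -1], [[0, -0.075, 0], [0, 0, 0], -1]]'

```text
time_s: 7.35
position: [0.5405, -0.2606, 0.0236]
ee_rot: [2.234, 2.208, -0.0]
ft_force: [-1.3, 0.1, 6.5]
width: -0.001
finger_force: 3.4
```

```bash
python3 - <<'E'
from h import *
d=wview('w5')
P=d['P']
for v in (190,230,270): print(v,[(u,P[v,u].round(4).tolist()) for u in (300,307,316,325,332)])
E
```

```text
t 7.4 p [ 0.5408 -0.2606  0.0236] yawY -0.68 w 0.002 F [-1.2 -0.4  7.9] ff 3.8 q [-0.55  0.68  1.58 -0.    0.88 -0.54]
190 [(300, [0.5364, -0.2088, 0.0445]), (307, [0.539, -0.2084, 0.0472]), (316, [0.5422, -0.2084, 0.0475]), (325, [0.5456, -0.2091, 0.0436]), (332, [0.5482, -0.2095, 0.0413])]
230 [(300, [0.536, -0.2241, 0.0439]), (307, [0.5387, -0.2234, 0.0466]), (316, [0.5421, -0.2233, 0.0472]), (325, [0.5455, -0.2242, 0.044]), (332, [0.5499, -0.2359, -0.0004])]
270 [(300, [0.5356, -0.2405, 0.0432]), (307, [0.5384, -0.2397, 0.0454]), (316, [0.5419, -0.2394, 0.0464]), (325, [0.5454, -0.2403, 0.044]), (332, [0.5499, -0.2567, 0.0002])]
```

send_rows --rows '[[[0, -0.03, 0], [0, 0, 0], -1], [[0, -0.07, 0], [0, 0, 0], -1], [[0, -0.11, 0], [0, 0, 0], -1], [[0, -0.15, 0], [0, 0, 0], -1], [[0, -0.19, 0], [0, 0, 0], -1], [[0, -0.23, 0], [0, 0, 0], -1], [[0, -0.27, 0], [0, 0, 0], -1], [[0, -0.305, 0], [0, 0, 0], -1], [[0, -0.335, 0], [0, 0, 0], -1], [[0, -0.335, 0], [0, 0, 0], -1]]'

```text
time_s: 8.65
position: [0.4063, -0.2592, 0.0235]
ee_rot: [2.234, 2.207, -0.0]
ft_force: [-1.2, -1.4, 9.2]
width: 0.002
finger_force: 4.6
```

send_rows --rows '[[[0, 0, 0], [0, 0, 0], -0.39], [[0, 0, 0], [0, 0, 0], -0.39], [[0, 0, -0.1], [0, 0, 0], -0.39], [[0, 0, -0.25], [0, 0, 0], -0.39], [[0.125, 0.31, -0.566], [0, 0, 0], -0.39], [[0.125, 0.31, -0.566], [0, 0, 0], -0.39], [[0.125, 0.31, -0.566], [0, 0, 0], -0.39], [[0.125, 0.31, -0.566], [0, 0, 0], -0.39], [[0.125, 0.31, -0.566], [0, 0, 0], -0.39]]'

```text
time_s: 9.78
position: [0.5307, -0.2099, 0.2485]
ee_rot: [-2.233, -2.208, 0.001]
ft_force: [-0.4, -0.1, -0.8]
width: 0.304
finger_force: 0.0
```

```bash
python3 - <<'E'
from h import *
d=wview('w6',['unit_drawer0_handle','brush_a','rest'])
for r in models.spot_point('wrist','brush_a'): print(r, ray(d,r['position'][1],r['position'][0],.0275))
E
```

```text
t 9.82 p [ 0.5303 -0.21    0.2482] yawY -0.68 w 0.304 F [-0.8  0.5 -0.6] ff 0.0 q [-0.48  0.38  1.42 -0.    1.34 -0.47]
unit_drawer0_handle 0.61 [301. 247. 246. 202.] [ 0.5253 -0.2439  0.022 ] 0.0627
brush_a 0.59 [339. 244.  23. 134.] [ 0.5534 -0.2556  0.0314] 0.0336
brush_a 0.56 [285. 241.  11. 139.] [ 0.4991 -0.2494  0.0312] 0.0336
rest 0.62 [460.  26. 171.  49.] [ 0.6474 -0.0482  0.0091] 0.0426
{'position': [261.2, 337.1], 'p': 0.84} [ 0.55286055 -0.26989443  0.0275    ]
{'position': [258.4, 283.6], 'p': 0.73} [ 0.49779935 -0.26625504  0.0275    ]
```

View pics/w6.png

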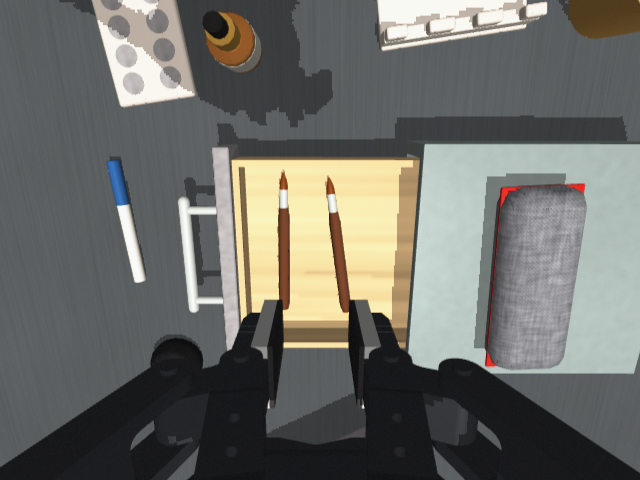

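```bash
cat >> h.py <<'E'
def brushes(d,cam,pmin=.4):
    out=[]
    for r in models.silhouettes(cam,'brush_a'):
        if r['p']<pmin: continue
        P=d['P'][r['pixels']];P=P[np.isfinite(P[:,0])];med=np.median(P[:,2]);P=P[abs(P[:,2]-np.percentile(P[:,2],80))<.006][:,:2]
        l=cv2.fitLine(P.astype(np.float32),cv2.DIST_HUBER,0,.001,.01).ravel();u=l[:2]*np.sign(l[1]);c=l[2:]
        s=(P-c)@u;a,b=np.percentile(s,[.5,99.5]);t=c+u*a;h=c+u*b
        print('brush p',round(r['p'],2),'tail',t.round(4),'tip',h.round(4),'L',round(b-a,4),'yaw',round(np.degrees(np.arctan2(u[1],u[0])),2),'origin(from tail)',(t+u*.055).round(4),'(from tip)',(h-u*.089).round(4),'z',round(med,4))
E
python3 - <<'E'
from h import *
d=shot('wrist')
brushes(d,'wrist')
P=d['P']
with np.errstate(invalid='ignore'):
    m=(P[...,2]>.004)&(P[...,2]<.05)&(P[...,0]>.55)&(P[...,0]<.76)&(P[...,1]>-.1)&(P[...,1]<.06)
    c=(P[...,2]>.038)&m
print(rect(P[m]),rect(P[c]))
E
```

```text
brush p 0.8 tail [ 0.5621 -0.3248] tip [ 0.5446 -0.186 ] L 0.1399 yaw 97.21 origin(from tail) [ 0.5552 -0.2702] (from tip) [ 0.5557 -0.2743] z 0.0311
brush p 0.72 tail [ 0.4969 -0.3203] tip [ 0.5004 -0.1834] L 0.137 yaw 88.53 origin(from tail) [ 0.4983 -0.2653] (from tip) [ 0.4981 -0.2723] z 0.0315
brush p 0.59 tail [ 0.8511 -0.34  ] tip [ 0.6157 -0.1763] L 0.2867 yaw 145.19 origin(from tail) [ 0.806  -0.3086] (from tip) [ 0.6888 -0.2271] z 0.0729
(array([657.4, -40.6]), 134.3, 41.1, 7.17) (array([658.9, -52.5]), 133.6, 10.4, 7.54)
```

```bash
python3 - <<'E'
from h import *
go((.555,-.271,.1,7.2),(.555,-.271,.025,7.2))
E
```

```text
[[-0.1508, 0.062, 0.3724], [-0.0001, -0.0001, -0.0219]] rows>= 2.6
[[-0.1509, 0.0621, 0.5599], [-0.0001, -0.0001, -0.0219]] rows>= 3.7
```

send_rows --rows '[[[-0.151, 0.062, 0.2], [0, 0, -0.022], -0.39], [[-0.151, 0.062, 0.37], [0, 0, -0.022], -0.39], [[-0.151, 0.062, 0.37], [0, 0, -0.022], -0.39], [[-0.151, 0.062, 0.48], [0, 0, -0.022], -0.39], [[-0.151, 0.062, 0.56], [0, 0, -0.022], -0.39], [[-0.151, 0.062, 0.56], [0, 0, -0.022], -0.39], [[-0.151, 0.062, 0.56], [0, 0, -0.022], -1], [[-0.151, 0.062, 0.56], [0, 0, -0.022], -1], [[-0.151, 0.062, 0.56], [0, 0, -0.022], -1], [[-0.151, 0.062, 0.56], [0, 0, -0.022], -1]]' --newtons 20

```text
time_s: 11.38
position: [0.5559, -0.271, 0.026]
ee_rot: [2.076, 2.357, 0.0]
ft_force: [-0.4, -0.4, 0.4]
width: -0.001
finger_force: 0.0
```

send_rows --rows '[[[0, 0, -0.08], [0, 0, 0], -1], [[0, 0, -0.2], [0, 0, 0], -1], [[0, 0, -0.3], [0, 0, 0], -1], [[0, 0, -0.3], [0, 0, 0], -1]]'

```text
time_s: 11.88
position: [0.5573, -0.2718, 0.1487]
ee_rot: [2.073, 2.353, 0.002]
ft_force: [-0.1, 0.0, -0.6]
width: 0.001
finger_force: 0.0
```

```bash
python3 - <<'E'
from h import *
d=wview('w7')
brushes(d,'wrist')
E
```

```text
t 11.93 p [ 0.5563 -0.2713  0.1467] yawY 7.26 w 0.002 F [-0.   0.3 -0.5] ff 0.0 q [-0.55  0.55  1.44  0.    1.16 -0.68]
brush p 0.98 tail [ 0.5626 -0.3249] tip [ 0.5446 -0.1868] L 0.1392 yaw 97.46 origin(from tail) [ 0.5555 -0.2703] (from tip) [ 0.5561 -0.2751] z 0.0313
brush p 0.59 tail [ 0.4973 -0.3209] tip [ 0.5007 -0.182 ] L 0.139 yaw 88.61 origin(from tail) [ 0.4986 -0.266 ] (from tip) [ 0.4985 -0.271 ] z 0.0314
```

View pics/w7.png

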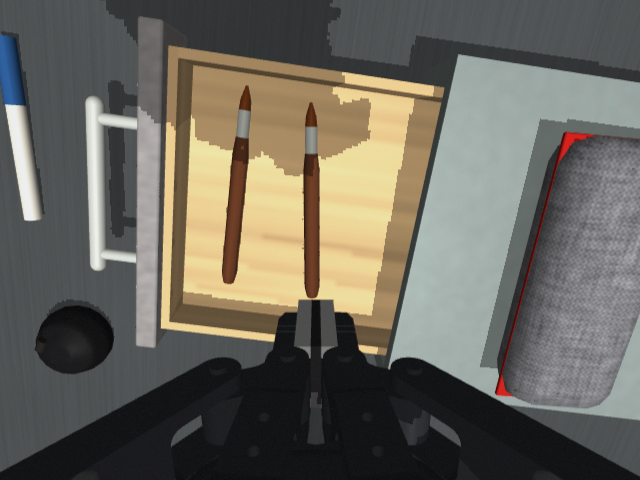

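```bash
python3 - <<'E'
from h import *
z=np.load('/tmp/w7.npz');P=z['P'];T=z['T']
s=arm.state();p=s['position'];A=R.from_rotvec(s['ee_rot'])
for v in (299,301,303,306,310,320,335,343): print(v,[(u,(A.inv().apply(P[v,u]-p)*1000).round(1).tolist()) for u in (300,308,324,331)])
z=np.load('/tmp/w4.npz');print([P for P in z['P'][296:304,305].round(4).tolist()])
z=np.load('/tmp/w3.npz');P=z['P'];
E
```

```text
299 [(300, [9.7, -3.5, -30.2]), (308, [10.2, -0.5, -31.1]), (324, [9.8, 5.6, -30.4]), (331, [9.7, 8.3, -30.2])]
301 [(300, [10.2, -3.4, -33.0]), (308, [9.6, -0.5, -31.7]), (324, [10.0, 5.6, -32.7]), (331, [10.0, 8.2, -32.5])]
303 [(300, [10.3, -3.4, -34.8]), (308, [9.7, -0.4, -33.5]), (324, [9.2, 5.6, -32.6]), (331, [10.3, 8.1, -35.0])]
306 [(300, [10.4, -3.3, -37.7]), (308, [9.5, -0.4, -35.8]), (324, [10.1, 5.5, -37.0]), (331, [10.0, 8.0, -36.9])]
310 [(300, [9.4, -3.2, -38.9]), (308, [9.6, -0.4, -39.4]), (324, [10.3, 5.4, -40.8]), (331, [9.8, 7.9, -39.7])]
320 [(300, [9.7, -3.0, -47.0]), (308, [10.2, -0.2, -48.1]), (324, [10.3, 5.2, -48.1]), (331, [10.2, 7.6, -48.0])]
335 [(300, [9.7, -2.6, -57.2]), (308, [10.0, -0.1, -57.5]), (324, [9.3, 5.0, -56.5]), (331, [9.6, 7.2, -57.0])]
343 [(300, [9.9, -2.5, -62.2]), (308, [10.7, -0.0, -63.6]), (324, [10.0, 4.8, -62.5]), (331, [9.7, 7.0, -62.0])]
[[0.5682, -0.2504, 0.0467], [0.5682, -0.2513, 0.0456], [0.5682, -0.2511, 0.0469], [0.5684, -0.2497, 0.0509], [0.5684, -0.2493, 0.0526], [0.5684, -0.2498, 0.0526], [0.5684, -0.2499, 0.0532], [0.5685, -0.2495, 0.0549]]
```

```bash
python3 - <<'E'
from h import *
# recompute in tool frame through mount (pose independent)
M=cams.snapshot('wrist')['mount']
for n,cols in (('w1',[165,180,190,195,437,440,450,465]),('w3',None),('w6',[262,268,274,279,350,356,362,368]),('w7',[300,308,324,331])):
    z=np.load(f'/tmp/{n}.npz');T=z['T'];Tt=T@np.linalg.inv(M)  # tool->world
    Q=(z['P']-Tt[:3,3])@Tt[:3,:3]*1000
    with np.errstate(invalid='ignore'):
        m=(abs(Q[...,0])<40)&(Q[...,2]>-75)&(Q[...,2]<20)&(abs(Q[...,1])<80)
    q=Q[m]
    if n=='w4' or len(q)==0: print(n,0);continue
    for side in (-1,1):
        a=q[q[:,1]*side>0];k=np.argsort(-a[:,2])[:200];print(n,side,'zmax',a[k[[0,5,30,100]]].round(1).tolist())
E
```

```text
w1 -1 zmax [[4.4, -42.1, -35.4], [-7.3, -42.1, -36.2], [-0.8, -41.6, -37.1], [4.6, -41.8, -38.7]]
w1 1 zmax [[4.0, 43.9, -35.5], [7.1, 43.8, -36.1], [4.0, 43.8, -37.1], [6.1, 43.2, -38.7]]
w3 -1 zmax [[-4.5, -12.1, -23.0], [-8.1, -12.2, -23.9], [4.8, -12.1, -25.8], [8.0, -12.1, -28.8]]
w3 1 zmax [[-4.4, 14.0, -22.3], [-4.0, 13.9, -23.9], [6.0, 13.9, -25.7], [10.9, 13.9, -28.8]]
w6 -1 zmax [[-5.0, -12.2, -22.9], [-5.4, -12.1, -23.8], [3.2, -12.1, -26.0], [-7.0, -12.1, -28.8]]
w6 1 zmax [[-3.9, 14.0, -22.6], [-6.0, 14.0, -23.6], [2.2, 14.0, -25.6], [11.3, 15.4, -28.8]]
w7 -1 zmax [[10.4, -0.8, -26.0], [10.8, -5.0, -26.9], [10.8, -2.7, -28.5], [10.4, -5.2, -31.2]]
w7 1 zmax [[10.3, 3.4, -25.8], [10.8, 3.0, -26.9], [11.0, 0.7, -28.2], [6.8, 10.5, -30.6]]
```

```bash
python3 - <<'E'
from h import *
st()
go((.5555,-.2715,.004,7.3))
E
```

```text
t 12.03 p [ 0.5552 -0.2706  0.1446] yawY 7.25 w -0.0 F [-0.7  0.2  0.1] ff 0.0 q [-0.55  0.55  1.44 -0.    1.16 -0.68]
[[-0.0026, 0.0008, 0.3516], [-0.0001, -0.0001, -0.0001]] rows>= 2.3
```

send_rows --rows '[[[-0.002, 0, 0.1], [0, 0, 0], -0.39], [[-0.002, 0, 0.2], [0, 0, 0], -0.39], [[-0.002, 0, 0.28], [0, 0, 0], -0.39], [[-0.002, 0, 0.33], [0, 0, 0], -0.39], [[-0.002, 0, 0.351], [0, 0, 0], -0.39], [[-0.002, 0, 0.351], [0, 0, 0], -0.39], [[-0.002, 0, 0.351], [0, 0, 0], -1], [[-0.002, 0, 0.351], [0, 0, 0], -1], [[-0.002, 0, 0.351], [0, 0, 0], -1], [[-0.002, 0, 0.351], [0, 0, 0], -1]]' --newtons 20

```text
time_s: 13.28
position: [0.5561, -0.2719, 0.0056]
ee_rot: [2.076, 2.357, 0.0]
ft_force: [-1.7, -0.7, 6.7]
width: 0.116
finger_force: 22.6
```

```bash
python3 - <<'E'
from h import *
go((.65,-.10,.2,7.5))
E
```

```text
[[0.3963, 0.2876, -0.4861], [0.0001, 0.0001, -0.0007]] rows>= 4.4
```

send_rows --rows '[[[0, 0, -0.08], [0, 0, 0], -1], [[0, 0, -0.2], [0, 0, 0], -1], [[0, 0, -0.35], [0, 0, 0], -1], [[0, 0, -0.486], [0, 0, 0], -1], [[0.2, 0.14, -0.486], [0, 0, 0], -1], [[0.396, 0.288, -0.486], [0, 0, 0], -1], [[0.396, 0.288, -0.486], [0, 0, 0], -1], [[0.396, 0.288, -0.486], [0, 0, 0], -1], [[0.396, 0.288, -0.486], [0, 0, 0], -1]]'

```text
time_s: 14.4
position: [0.6499, -0.0997, 0.1992]
ee_rot: [-2.075, -2.359, 0.001]
ft_force: [0.4, -0.2, -1.2]
width: 0.118
finger_force: 21.9
```

```bash
python3 - <<'E'
from h import *
d=wview('w8',['rest'])
P=d['P']
with np.errstate(invalid='ignore'):
    m=(P[...,2]>.036)&(P[...,2]<.046)&(P[...,0]>.55)&(P[...,0]<.76)&(P[...,1]>-.1)&(P[...,1]<.07)
    for lo,hi in((-.08,-.025),(-.025,.05)):
        k=m&(P[...,1]>lo)&(P[...,1]<hi);print(rect(P[k]),k.sum())
brushes(d,'wrist')
go((.693,-.010,.2,7.5))
E
```

```text
t 14.45 p [ 0.6496 -0.1006  0.1993] yawY 7.26 w 0.116 F [ 0.4 -0.8 -0.3] ff 21.9 q [-0.24  0.55  1.27 -0.    1.32 -0.37]
rest 0.75 [332. 110. 182. 118.] [ 0.6608 -0.0081  0.0082] 0.0424
(array([659.3, -52.3]), 133.0, 9.8, 7.28) 1032
(array([648.9,  22.7]), 133.4, 10.2, 7.61) 1603
brush p 0.94 tail [ 0.4988 -0.2955] tip [ 0.5017 -0.1835] L 0.112 yaw 88.51 origin(from tail) [ 0.5003 -0.2405] (from tip) [ 0.4994 -0.2724] z 0.0312
brush p 0.59 tail [ 0.6576 -0.1525] tip [ 0.6399 -0.0141] L 0.1396 yaw 97.31 origin(from tail) [ 0.6506 -0.098 ] (from tip) [ 0.6512 -0.1024] z 0.2251
[[0.213, 0.1365, -0.0015], [-0.0, 0.0, -0.0009]] rows>= 1.6
```

View pics/w8.png

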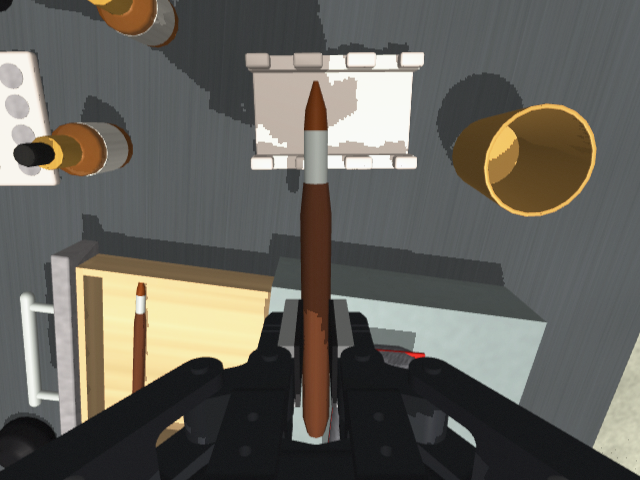

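```bash
python3 - <<'E'
from h import *
go((.6925,-.0100,.2,7.55),(.6925,-.0100,.05,7.55),(.6925,-.0100,.012,7.55))
E
```

```text
[[0.2131, 0.1352, -0.0015], [-0.0, 0.0, -0.001]] rows>= 1.6
[[0.2132, 0.1353, 0.3735], [-0.0, 0.0, -0.001]] rows>= 2.9
[[0.2132, 0.1354, 0.4685], [-0.0, 0.0, -0.001]] rows>= 3.4
```

send_rows --rows '[[[0.12, 0.07, 0], [0, 0, -0.001], -1], [[0.213, 0.135, 0.05], [0, 0, -0.001], -1], [[0.213, 0.135, 0.15], [0, 0, -0.001], -1], [[0.213, 0.135, 0.27], [0, 0, -0.001], -1], [[0.213, 0.135, 0.36], [0, 0, -0.001], -1], [[0.213, 0.135, 0.36], [0, 0, -0.001], -1], [[0.213, 0.135, 0.4], [0, 0, -0.001], -1], [[0.213, 0.135, 0.43], [0, 0, -0.001], -1], [[0.213, 0.135, 0.455], [0, 0, -0.001], -1], [[0.213, 0.135, 0.468], [0, 0, -0.001], -1], [[0.213, 0.135, 0.468], [0, 0, -0.001], -1]]'

```text
time_s: 15.92
position: [0.693, -0.0087, 0.0121]
ee_rot: [2.069, 2.364, 0.0]
ft_force: [-0.1, 0.5, -0.0]
width: 0.12
finger_force: 21.9
```

send_rows --rows '[[[0, 0, 0], [0, 0, 0], -0.6], [[0, 0, 0], [0, 0, 0], -0.5], [[0, 0, 0], [0, 0, 0], -0.44], [[0, 0, -0.03], [0, 0, 0], -0.44], [[0, 0, -0.12], [0, 0, 0], -0.44], [[0, 0, -0.3], [0, 0, 0], -0.44], [[-0.25, 0, -0.47], [0, 0, 0], -0.44], [[-0.25, 0, -0.47], [0, 0, 0], -0.44], [[-0.25, 0, -0.47], [0, 0, 0], -0.44]]'

```text
time_s: 17.05
position: [0.7079, -0.1116, 0.2046]
ee_rot: [2.069, 2.356, 0.004]
ft_force: [-1.4, 0.7, -0.6]
width: 0.282
finger_force: 0.0
```

```bash
python3 - <<'E'
from h import *
d=wview('w9',[])
brushes(d,'wrist')
go((.4985,-.268,.15,-1.4),(.4985,-.268,.004,-1.4))
E
```

```text
t 17.1 p [ 0.7068 -0.1096  0.2024] yawY 7.48 w 0.284 F [-0.4  0.5 -0.2] ff 0.0 q [-0.24  0.63  1.1  -0.    1.41 -0.37]
brush p 0.95 tail [ 0.4986 -0.3196] tip [ 0.5017 -0.1822] L 0.1374 yaw 88.69 origin(from tail) [ 0.4999 -0.2647] (from tip) [ 0.4997 -0.2712] z 0.0309
brush p 0.57 tail [ 0.7008 -0.0612] tip [0.6862 0.0484] L 0.1105 yaw 97.58 origin(from tail) [ 0.6935 -0.0066] (from tip) [ 0.6979 -0.0398] z 0.0378
[[-0.3281, -0.5669, 0.1267], [0.0001, -0.0, 0.0249]] rows>= 4.3
[[-0.3281, -0.5672, 0.4917], [0.0001, -0.0, 0.0249]] rows>= 5.2
```

```bash
python3 - <<'E'
from h import *
P=np.load('/tmp/w6.npz')['P']
for v in (200,225,250):print([(u,P[v,u,[0,2]].round(3).tolist()) for u in list(range(212,262,4))+[278,284,290]])
E
```

```text
[(212, [0.422, -0.0]), (216, [0.442, 0.063]), (220, [0.446, 0.061]), (224, [0.449, 0.062]), (228, [0.453, 0.063]), (232, [0.456, 0.06]), (236, [0.458, 0.053]), (240, [0.462, 0.052]), (244, [0.462, 0.031]), (248, [0.464, 0.023]), (252, [0.468, 0.02]), (256, [0.472, 0.023]), (260, [0.476, 0.022]), (278, [0.494, 0.022]), (284, [0.501, 0.031]), (290, [0.506, 0.022])]
[(212, [0.419, -0.001]), (216, [0.424, 0.0]), (220, [0.444, 0.062]), (224, [0.448, 0.062]), (228, [0.451, 0.062]), (232, [0.455, 0.061]), (236, [0.456, 0.052]), (240, [0.46, 0.052]), (244, [0.461, 0.038]), (248, [0.462, 0.02]), (252, [0.466, 0.022]), (256, [0.471, 0.023]), (260, [0.475, 0.022]), (278, [0.493, 0.028]), (284, [0.5, 0.033]), (290, [0.505, 0.022])]
[(212, [0.417, -0.001]), (216, [0.421, -0.0]), (220, [0.442, 0.062]), (224, [0.446, 0.062]), (228, [0.449, 0.062]), (232, [0.453, 0.063]), (236, [0.455, 0.054]), (240, [0.459, 0.053]), (244, [0.461, 0.045]), (248, [0.461, 0.025]), (252, [0.465, 0.022]), (256, [0.469, 0.022]), (260, [0.473, 0.022]), (278, [0.492, 0.022]), (284, [0.499, 0.033]), (290, [0.504, 0.021])]
```

send_rows --rows '[[[-0.328, -0.568, 0.127], [0, 0, 0.025], -0.44], [[-0.328, -0.568, 0.127], [0, 0, 0.025], -0.44], [[-0.328, -0.568, 0.127], [0, 0, 0.025], -0.44], [[-0.328, -0.568, 0.127], [0, 0, 0.025], -0.44], [[-0.328, -0.568, 0.127], [0, 0, 0.025], -0.44], [[-0.328, -0.568, 0.127], [0, 0, 0.025], -0.44], [[-0.328, -0.568, 0.25], [0, 0, 0.025], -0.44], [[-0.328, -0.568, 0.35], [0, 0, 0.025], -0.44], [[-0.328, -0.568, 0.44], [0, 0, 0.025], -0.44], [[-0.328, -0.568, 0.491], [0, 0, 0.025], -0.44], [[-0.328, -0.568, 0.491], [0, 0, 0.025], -0.44], [[-0.328, -0.568, 0.491], [0, 0, 0.025], -1], [[-0.328, -0.568, 0.491], [0, 0, 0.025], -1], [[-0.328, -0.568, 0.491], [0, 0, 0.025], -1], [[-0.328, -0.568, 0.491], [0, 0, 0.025], -1]]'

```text
time_s: 19.02
position: [0.4985, -0.2681, 0.0043]
ee_rot: [2.248, 2.194, 0.0]
ft_force: [0.1, 1.2, 5.2]
width: 0.117
finger_force: 24.8
```

```bash
python3 - <<'E'
from h import *
st();go((.60,-.12,.2,7.6))
E
```

```text
t 19.02 p [ 0.4985 -0.2681  0.0043] yawY -1.39 w 0.117 F [0.1 1.2 5.2] ff 24.8 q [-0.6   0.68  1.68  0.    0.78 -0.57]
[[0.3761, 0.2449, -0.4893], [0.0001, 0.0001, -0.025]] rows>= 4.2
```

send_rows --rows '[[[0, 0, -0.08], [0, 0, 0], -1], [[0, 0, -0.2], [0, 0, 0], -1], [[0, 0, -0.35], [0, 0, 0], -1], [[0, 0, -0.489], [0, 0, 0], -1], [[0.2, 0.13, -0.489], [0, 0, -0.015], -1], [[0.376, 0.245, -0.489], [0, 0, -0.025], -1], [[0.376, 0.245, -0.489], [0, 0, -0.025], -1], [[0.376, 0.245, -0.489], [0, 0, -0.025], -1], [[0.376, 0.245, -0.489], [0, 0, -0.025], -1]]'

```text
time_s: 20.15
position: [0.5996, -0.1201, 0.1993]
ee_rot: [-2.068, -2.364, 0.001]
ft_force: [-0.1, -0.9, -0.4]
width: 0.113
finger_force: 24.1
```

```bash
python3 - <<'E'
from h import *
d=wview('w10',[])
brushes(d,'wrist')
c=np.array([.6541,-.0148])
t=np.radians(7.6);print('notch0',c,'notch-40',c-.04*np.array([np.cos(t),np.sin(t)]))
go((.6145,-.0201,.2,7.6),(.6145,-.0201,.012,7.6))
E
```

```text
t 20.2 p [ 0.5993 -0.1206  0.1993] yawY 7.59 w 0.12 F [ 0.1 -0.2  0.3] ff 24.1 q [-0.3   0.48  1.39 -0.    1.27 -0.43]
brush p 0.83 tail [ 0.6996 -0.0615] tip [0.6844 0.0539] L 0.1164 yaw 97.49 origin(from tail) [ 0.6924 -0.0069] (from tip) [ 0.696  -0.0343] z 0.0376
brush p 0.81 tail [ 0.6078 -0.1729] tip [ 0.5889 -0.0352] L 0.139 yaw 97.8 origin(from tail) [ 0.6003 -0.1184] (from tip) [ 0.601  -0.1234] z 0.2265
notch0 [ 0.6541 -0.0148] notch-40 [ 0.61445138 -0.02009026]
[[0.2448, 0.0707, -0.0016], [-0.0001, 0.0, -0.0001]] rows>= 1.6
[[0.2449, 0.0709, 0.4684], [-0.0001, 0.0, -0.0001]] rows>= 3.4
```

send_rows --rows '[[[0.12, 0.03, 0], [0, 0, 0], -1], [[0.245, 0.068, 0.05], [0, 0, 0], -1], [[0.245, 0.068, 0.15], [0, 0, 0], -1], [[0.245, 0.068, 0.27], [0, 0, 0], -1], [[0.245, 0.068, 0.36], [0, 0, 0], -1], [[0.245, 0.068, 0.36], [0, 0, 0], -1], [[0.245, 0.068, 0.4], [0, 0, 0], -1], [[0.245, 0.068, 0.43], [0, 0, 0], -1], [[0.245, 0.068, 0.455], [0, 0, 0], -1], [[0.245, 0.068, 0.468], [0, 0, 0], -1], [[0.245, 0.068, 0.468], [0, 0, 0], -1]]'

```text
time_s: 21.62
position: [0.6137, -0.0192, 0.012]
ee_rot: [-2.069, -2.364, 0.0]
ft_force: [-0.1, -0.1, 0.2]
width: 0.115
finger_force: 24.1
```

send_rows --rows '[[[0, 0, 0], [0, 0, 0], -0.6], [[0, 0, 0], [0, 0, 0], -0.5], [[0, 0, 0], [0, 0, 0], -0.44], [[0, 0, -0.03], [0, 0, 0], -0.44], [[0, 0, -0.12], [0, 0, 0], -0.44], [[0, 0, -0.3], [0, 0, 0], -0.44], [[-0.25, 0, -0.47], [0, 0, 0], -0.44], [[-0.25, 0, -0.47], [0, 0, 0], -0.44], [[-0.25, 0, -0.47], [0, 0, 0], -0.44], [[-0.25, 0, -0.47], [0, 0, 0], -0.44]]'

```text
time_s: 22.88
position: [0.6267, -0.1182, 0.2004]
ee_rot: [-2.07, -2.363, -0.0]
ft_force: [0.9, -0.6, -0.3]
width: 0.278
finger_force: 0.0
```

```bash
python3 - <<'E'
from h import *
d=wview('w11',['unit_drawer0_handle'])
brushes(d,'wrist')
go((.40,-.2595,.15,-.67),(.37,-.2595,.01,-.67))
E
```

```text
t 22.93 p [ 0.6265 -0.1176  0.1998] yawY 7.63 w 0.278 F [-0.8  0.1 -0.1] ff 0.0 q [-0.28  0.52  1.32  0.    1.3  -0.41]
unit_drawer0_handle 0.8 [175. 330. 259. 217.] [ 0.4901 -0.2186  0.0228] 0.0627
brush p 0.76 tail [ 0.6223 -0.0729] tip [0.6064 0.042 ] L 0.116 yaw 97.89 origin(from tail) [ 0.6148 -0.0184] (from tip) [ 0.6186 -0.0461] z 0.0376
brush p 0.71 tail [ 0.6995 -0.0618] tip [0.6844 0.0522] L 0.115 yaw 97.54 origin(from tail) [ 0.6923 -0.0073] (from tip) [ 0.6961 -0.036 ] z 0.0377
[[-0.2772, -0.6084, 0.1241], [-0.0003, -0.0001, 0.0232]] rows>= 4.4
[[-0.2675, -0.6821, 0.4743], [-0.0003, -0.0001, 0.0232]] rows>= 5.6
```

View pics/w11.png

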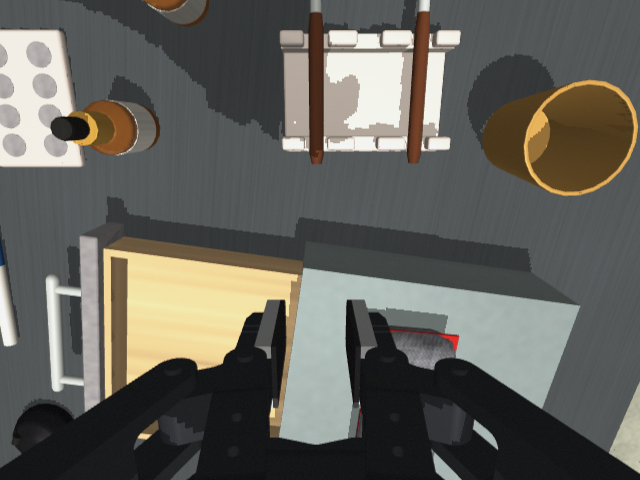

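```bash
python3 - <<'E'
from h import *
for n in('w6','w11'):
    P=np.load(f'/tmp/{n}.npz')['P']
    with np.errstate(invalid='ignore'):
        m=(P[...,2]>.043)&(P[...,2]<.051)&(P[...,0]>.37)&(P[...,0]<.425)&(P[...,1]>-.33)&(P[...,1]<-.18)
    print(rect(P[m]),m.sum())
    with np.errstate(invalid='ignore'):
        m=(P[...,2]>.006)&(P[...,2]<.02)&(P[...,0]>.25)&(P[...,0]<.4)&(P[...,1]>-.33)&(P[...,1]<-.1)
    if m.sum()>10: print('marker',rect(P[m]))
E
```

```text
(array([ 412.3, -257.3]), 119.1, 25.3, 89.98) 1362
marker (array([ 344.2, -191.3]), 207.0, 57.7, 72.93)
(array([ 412.3, -256.9]), 25.1, 119.5, 0.08) 1496
marker (array([ 362.4, -197.8]), 201.5, 54.5, 83.67)
```

```bash
python3 - <<'E'
from h import *
go((.404,-.257,.13,-.67),(.404,-.257,.008,-.67))
E
```

```text
[[-0.2724, -0.5975, 0.1741], [-0.0003, -0.0001, 0.0232]] rows>= 4.3
[[-0.2726, -0.597, 0.4791], [-0.0003, -0.0001, 0.0232]] rows>= 5.2
```

send_rows --rows '[[[-0.272, -0.597, 0], [0, 0, 0.023], -0.39], [[-0.272, -0.597, 0], [0, 0, 0.023], -0.39], [[-0.272, -0.597, 0], [0, 0, 0.023], -0.39], [[-0.272, -0.597, 0.1], [0, 0, 0.023], -0.39], [[-0.272, -0.597, 0.174], [0, 0, 0.023], -0.39], [[-0.272, -0.597, 0.174], [0, 0, 0.023], -0.39], [[-0.272, -0.597, 0.28], [0, 0, 0.023], -0.39], [[-0.272, -0.597, 0.38], [0, 0, 0.023], -0.39], [[-0.272, -0.597, 0.45], [0, 0, 0.023], -0.39], [[-0.272, -0.597, 0.479], [0, 0, 0.023], -0.39], [[-0.272, -0.597, 0.479], [0, 0, 0.023], -0.39], [[-0.272, -0.597, 0.479], [0, 0, 0.023], -1], [[-0.272, -0.597, 0.479], [0, 0, 0.023], -1], [[-0.272, -0.597, 0.479], [0, 0, 0.023], -1], [[-0.272, -0.597, 0.479], [0, 0, 0.023], -1]]' --newtons 40

```text
time_s: 24.9
position: [0.4054, -0.2581, 0.0097]
ee_rot: [2.233, 2.207, 0.001]
ft_force: [1.5, 2.6, 10.2]
width: 0.104
finger_force: 39.5
```

send_rows --rows '[[[0, 0.03, 0], [0, 0, 0], -1], [[0, 0.07, 0], [0, 0, 0], -1], [[0, 0.115, 0], [0, 0, 0], -1], [[0, 0.16, 0], [0, 0, 0], -1], [[0, 0.205, 0], [0, 0, 0], -1], [[0, 0.25, 0], [0, 0, 0], -1], [[0, 0.295, 0], [0, 0, 0], -1], [[0, 0.335, 0], [0, 0, 0], -1], [[0, 0.37, 0], [0, 0, 0], -1], [[0, 0.395, 0], [0, 0, 0], -1], [[0, 0.4, 0], [0, 0, 0], -1], [[0, 0.4, 0], [0, 0, 0], -1]]'

```text
time_s: 26.4
position: [0.5657, -0.26, 0.0097]
ee_rot: [2.233, 2.207, 0.001]
ft_force: [0.4, 1.6, 7.1]
width: 0.107
finger_force: 39.6
```

send_rows --rows '[[[0, 0.006, 0], [0, 0, 0], -1], [[0, 0.012, 0], [0, 0, 0], -1], [[0, 0.015, 0], [0, 0, 0], -1], [[0, 0.015, 0], [0, 0, 0], -1]]'

```text
time_s: 26.9
position: [0.57, -0.26, 0.0096]
ee_rot: [-2.234, -2.208, 0.001]
ft_force: [-9.2, -0.1, 12.9]
width: 0.111
finger_force: 40.3
```

send_rows --rows '[[[0, 0.004, 0], [0, 0, 0], -1], [[0, 0.004, 0], [0, 0, 0], -1]]'

```text
time_s: 27.15
position: [0.57, -0.2599, 0.0096]
ee_rot: [-2.232, -2.207, 0.004]
ft_force: [-18.8, -2.2, 20.4]
width: 0.107
finger_force: 41.0
```

```bash
python3 - <<'E'
from h import *
go((.40,.02,.28,95.6))
E
```

```text
[[0.695, -0.4356, -0.6743], [-0.0004, -0.0005, -0.2674]] rows>= 9.0
```

send_rows --rows '[[[0, 0, 0], [0, 0, 0], -0.39], [[0, 0, 0], [0, 0, 0], -0.39], [[0, 0, 0], [0, 0, 0], -0.39], [[0, 0, -0.1], [0, 0, 0], -0.39], [[0, 0, -0.25], [0, 0, 0], -0.39], [[0, 0, -0.4], [0, 0, 0], -0.39], [[0.695, -0.435, -0.674], [0, 0, -0.267], 0.2], [[0.695, -0.435, -0.674], [0, 0, -0.267], 0.2], [[0.695, -0.435, -0.674], [0, 0, -0.267], 0.2], [[0.695, -0.435, -0.674], [0, 0, -0.267], 0.2], [[0.695, -0.435, -0.674], [0, 0, -0.267], 0.2], [[0.695, -0.435, -0.674], [0, 0, -0.267], 0.2], [[0.695, -0.435, -0.674], [0, 0, -0.267], 0.2], [[0.695, -0.435, -0.674], [0, 0, -0.267], 0.2], [[0.695, -0.435, -0.674], [0, 0, -0.267], 0.2], [[0.695, -0.435, -0.674], [0, 0, -0.267], 0.2], [[0.695, -0.435, -0.674], [0, 0, -0.267], 0.2], [[0.695, -0.435, -0.674], [0, 0, -0.267], 0.2]]'

```text
time_s: 29.4
position: [0.4017, 0.0202, 0.2782]
ee_rot: [0.145, -3.138, -0.0]
ft_force: [0.8, -1.1, 0.9]
width: 0.6
finger_force: 0.0
```

```bash
cat >> h.py <<'E'
def glass(d,cam,thing='dropper_a',pmin=.4):
    for r in models.silhouettes(cam,thing):
        if r['p']<pmin: continue
        P=d['P'][r['pixels']];P=P[np.isfinite(P[:,0])];zm=np.percentile(P[:,2],99)
        top=P[P[:,2]>zm-.006];mid=cv2.minEnclosingCircle((top[:,:2]*1000).astype(np.float32))
        col=np.median(d['frame'][r['pixels']],0)
        print(thing,round(r['p'],2),np.round(r['extent']),'top',zm.round(4),'mean',top.mean(0).round(4),'circ',np.round(mid[0],1),round(mid[1],1),'bgr',col,len(top))
E
python3 - <<'E'
from h import *
d=wview('w12',[])
glass(d,'wrist');glass(d,'wrist','jar_a')
for r in models.spot_point('wrist','dropper_a'): print(round(r['p'],2), ray(d,r['position'][1],r['position'][0],0))
P=np.load('/tmp/w12.npz')['P']
with np.errstate(invalid='ignore'):
    m=(P[...,2]>.043)&(P[...,2]<.051)&(P[...,0]>.55)&(P[...,0]<.59)&(P[...,1]>-.33)&(P[...,1]<-.18)
print('handle',rect(P[m]) if m.sum()>10 else 0)
E
```

```text
t 29.45 p [0.4017 0.0202 0.2782] yawY 95.34 w 0.601 F [0.5 0.5 0.5] ff 0.0 q [-0.1   0.1   1.74  0.    1.31 -1.76]
dropper_a 0.91 [230. 249.  50.  60.] top 0.1121 mean [ 0.4606 -0.0662  0.1106] circ [461.4 -66.6] 7.3 bgr [ 37.  75. 100.] 215
dropper_a 0.69 [428. 225.  55.  57.] top 0.1124 mean [0.4165 0.1366 0.1109] circ [417.1 137.7] 7.4 bgr [ 39.  81. 115.] 222
dropper_a 0.58 [327. 294.  40.  62.] top 0.1121 mean [0.4981 0.0381 0.1107] circ [498.6  38.7] 7.5 bgr [ 38.  77. 103.] 195
dropper_a 0.54 [288. 426. 108.  14.] top 0.0399 mean [0.6891 0.0078 0.037 ] circ [688.3  12.6] 65.0 bgr [ 39.  62. 103.] 753
jar_a 0.95 [513. 215.  63.  53.] top 0.0378 mean [0.4016 0.2342 0.0359] circ [402.2 235. ] 24.9 bgr [242. 245. 244.] 1719
jar_a 0.93 [594. 113.  72.  48.] top 0.0379 mean [0.2907 0.2894 0.036 ] circ [291.1 290.4] 25.5 bgr [ 49. 111.  31.] 2198
jar_a 0.79 [615. 197.  50.  49.] top 0.0377 mean [0.3745 0.3418 0.0359] circ [373.5 348.7] 25.1 bgr [237.5 241.  240. ] 1248
jar_a 0.55 [ 52. 440. 104.  22.] top 0.1061 mean [ 0.6797 -0.2603  0.1077] circ [ 541.4 -166.7] 190.6 bgr [49.  47.  60.5] 53
0.95 [ 0.46051252 -0.06541457  0.        ]
0.87 [0.50171645 0.03948696 0.        ]
0.73 [0.4170131  0.13966176 0.        ]
handle (array([ 576.7, -258.5]), 26.3, 119.1, 0.14)
```

View pics/w12.png

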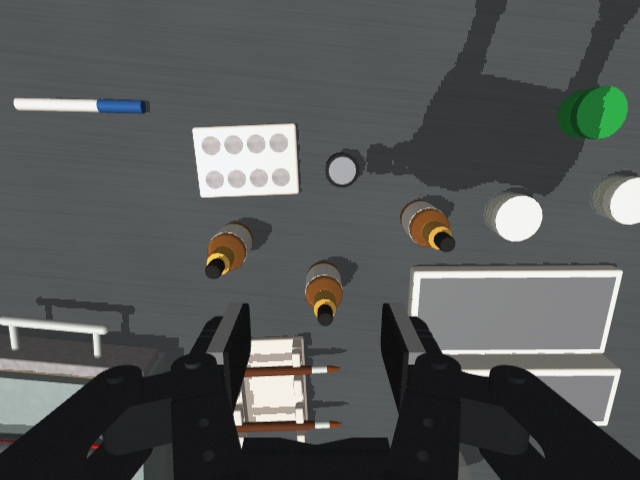

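```bash
python3 - <<'E'
from h import *
go((.417,.1367,.16,95.6),(.417,.1367,.046,95.6))
E
```

```text
[[-0.0656, 0.2863, 0.2954], [0.0, -0.0, -0.0005]] rows>= 2.7
[[-0.0656, 0.2863, 0.5804], [0.0, -0.0, -0.0005]] rows>= 4.2
```

send_rows --rows '[[[-0.066, 0.15, 0], [0, 0, 0], 0.2], [[-0.066, 0.286, 0], [0, 0, 0], 0.2], [[-0.066, 0.286, 0.1], [0, 0, 0], 0.2], [[-0.066, 0.286, 0.22], [0, 0, 0], 0.2], [[-0.066, 0.286, 0.34], [0, 0, 0], 0.2], [[-0.066, 0.286, 0.44], [0, 0, 0], 0.2], [[-0.066, 0.286, 0.53], [0, 0, 0], 0.2], [[-0.066, 0.286, 0.58], [0, 0, 0], 0.2], [[-0.066, 0.286, 0.58], [0, 0, 0], 0.2], [[-0.066, 0.286, 0.58], [0, 0, 0], -0.3], [[-0.066, 0.286, 0.58], [0, 0, 0], -1], [[-0.066, 0.286, 0.58], [0, 0, 0], -1], [[-0.066, 0.286, 0.58], [0, 0, 0], -1], [[-0.066, 0.286, 0.58], [0, 0, 0], -1]]' --newtons 30

```text
time_s: 31.35
position: [0.4178, 0.1368, 0.0471]
ee_rot: [-0.149, 3.136, 0.001]
ft_force: [-0.9, 2.2, 8.6]
width: 0.255
finger_force: 29.6
```

```bash
python3 - <<'E'
from h import *
st();go((.417,.1367,.18,95.6),(.6065,.3525,.2,95.6),(.6065,.3525,.097,95.6))
E
```

```text
t 31.35 p [0.4178 0.1368 0.0471] yawY 95.45 w 0.255 F [-0.9  2.2  8.6] ff 29.6 q [ 0.18  0.5   1.97  0.    0.67 -1.49]
[[0.0014, -0.0, -0.3323], [0.0, 0.0003, -0.0004]] rows>= 2.1
[[-0.5216, 0.4921, -0.3811], [0.0, 0.0003, -0.0004]] rows>= 5.2
[[-0.521, 0.492, -0.1236], [0.0, 0.0003, -0.0004]] rows>= 4.7
```

send_rows --rows '[[[0, 0, -0.03], [0, 0, 0], -1], [[0, 0, -0.12], [0, 0, 0], -1], [[0, 0, -0.24], [0, 0, 0], -1], [[0, 0, -0.36], [0, 0, 0], -1], [[-0.08, 0.07, -0.381], [0, 0, 0], -1], [[-0.18, 0.17, -0.381], [0, 0, 0], -1], [[-0.29, 0.28, -0.381], [0, 0, 0], -1], [[-0.4, 0.38, -0.381], [0, 0, 0], -1], [[-0.48, 0.45, -0.381], [0, 0, 0], -1], [[-0.521, 0.492, -0.37], [0, 0, 0], -1], [[-0.521, 0.492, -0.3], [0, 0, 0], -1], [[-0.521, 0.492, -0.22], [0, 0, 0], -1], [[-0.521, 0.492, -0.17], [0, 0, 0], -1], [[-0.521, 0.492, -0.135], [0, 0, 0], -1], [[-0.521, 0.492, -0.123], [0, 0, 0], -1], [[-0.521, 0.492, -0.119], [0, 0, 0], -1], [[-0.521, 0.492, -0.119], [0, 0, 0], -1]]'

```text
time_s: 33.48
position: [0.6069, 0.3531, 0.097]
ee_rot: [-0.15, 3.135, 0.003]
ft_force: [-4.3, -1.2, 20.9]
width: 0.257
finger_force: 31.7
```

```bash
python3 - <<'E'
from h import *
st()
d=shot('scene');glass(d,'scene')
E
```

```text
t 33.48 p [0.6069 0.3531 0.097 ] yawY 95.46 w 0.257 F [-4.3 -1.2 20.9] ff 31.7 q [ 0.44  0.71  1.25  0.    1.18 -1.22]
dropper_a 0.95 [291. 211.  18.  36.] top 0.1105 mean [ 0.4655 -0.066   0.1085] circ [465.4 -65.8] 6.7 bgr [ 52.  85. 124.] 26
dropper_a 0.68 [334. 232.  19.  34.] top 0.1098 mean [0.5035 0.0384 0.1083] circ [503.   38.7] 6.2 bgr [ 45.  82. 125.] 22
dropper_a 0.62 [473. 289.  34.  31.] top 0.1614 mean [0.6151 0.3505 0.162 ] circ [616.7 350.4] 10.9 bgr [ 67.  85. 121.] 23
dropper_a 0.56 [244. 171.  52.  11.] top 0.0137 mean [ 0.3342 -0.2298  0.0099] circ [ 334.9 -231.3] 64.3 bgr [181. 187. 187.] 119
```

send_rows --rows '[[[0, 0, -0.003], [0, 0, 0], -1], [[0, 0, -0.003], [0, 0, 0], -0.42], [[0, 0, -0.003], [0, 0, 0], -0.3], [[0, 0, -0.003], [0, 0, 0], -0.06], [[0, 0, -0.003], [0, 0, 0], -0.06], [[0, 0, -0.06], [0, 0, 0], -0.06], [[0, 0, -0.16], [0, 0, 0], -0.06], [[0, 0, -0.27], [0, 0, 0], -0.06], [[0, 0, -0.36], [0, 0, 0], -0.06], [[0, 0, -0.36], [0, 0, 0], -0.06]]'

```text
time_s: 34.83
position: [0.6072, 0.353, 0.2411]
ee_rot: [-0.149, 3.133, 0.003]
ft_force: [0.7, -0.4, -1.0]
width: 0.471
finger_force: 0.0
```

```bash
python3 - <<'E'
from h import *
st()
d=shot('wrist');glass(d,'wrist')
d=shot('top');glass(d,'top')
go((.4985,.0377,.241,95.6),(.4985,.0377,.0465,95.6))
E
```

```text
t 34.83 p [0.6072 0.353  0.2411] yawY 95.46 w 0.471 F [ 0.7 -0.4 -1. ] ff 0.0 q [ 0.44  0.58  1.09 -0.    1.46 -1.22]
dropper_a 0.76 [ 8. 55. 13. 32.] top 0.0143 mean [0.5025 0.0576 0.0108] circ [501.9  55.6] 10.1 bgr [13. 31. 51.] 85
dropper_a 0.69 [315. 216.  48.  69.] top 0.1625 mean [0.6045 0.3525 0.1611] circ [605.3 352.7] 7.4 bgr [ 35.  73. 112.] 371
dropper_a 0.64 [309. 255.  15.  16.] top 0.1155 mean [0.4975 0.0371 0.1136] circ [497.8  37.6] 6.7 bgr [ 51.  78. 114.] 23
dropper_a 0.45 [347. 262.  12.  16.] top 0.1154 mean [ 0.4609 -0.068   0.1128] circ [460.7 -67.8] 7.5 bgr [ 47.  73. 112.] 25
[[0.3404, -0.7569, -0.0103], [-0.0001, -0.0003, -0.0004]] rows>= 5.3
[[0.3394, -0.7566, 0.476], [-0.0001, -0.0003, -0.0004]] rows>= 6.1
```

send_rows --rows '[[[0.34, -0.757, -0.01], [0, 0, 0], 0.2], [[0.34, -0.757, -0.01], [0, 0, 0], 0.2], [[0.34, -0.757, -0.01], [0, 0, 0], 0.2], [[0.34, -0.757, -0.01], [0, 0, 0], 0.2], [[0.34, -0.757, -0.01], [0, 0, 0], 0.2], [[0.34, -0.757, -0.01], [0, 0, 0], 0.2], [[0.34, -0.757, 0.05], [0, 0, 0], 0.2], [[0.34, -0.757, 0.15], [0, 0, 0], 0.2], [[0.34, -0.757, 0.26], [0, 0, 0], 0.2], [[0.34, -0.757, 0.36], [0, 0, 0], 0.2], [[0.34, -0.757, 0.44], [0, 0, 0], 0.2], [[0.34, -0.757, 0.476], [0, 0, 0], 0.2], [[0.34, -0.757, 0.476], [0, 0, 0], 0.2], [[0.34, -0.757, 0.476], [0, 0, 0], -0.3], [[0.34, -0.757, 0.476], [0, 0, 0], -1], [[0.34, -0.757, 0.476], [0, 0, 0], -1], [[0.34, -0.757, 0.476], [0, 0, 0], -1], [[0.34, -0.757, 0.476], [0, 0, 0], -1]]'

```text
time_s: 37.28
position: [0.5, 0.038, 0.0485]
ee_rot: [-0.149, 3.136, -0.0]
ft_force: [-0.3, 0.8, 5.5]
width: 0.259
finger_force: 29.1
```

```bash
python3 - <<'E'
from h import *
st();go((.6143,.2729,.2,95.6),(.6143,.2729,.097,95.6))
E
```

```text
t 37.27 p [0.5    0.038  0.0485] yawY 95.45 w 0.259 F [-0.3  0.8  5.5] ff 29.1 q [-0.04  0.55  1.82  0.    0.77 -1.71]
[[-0.341, 0.5573, -0.3781], [-0.0, 0.0003, -0.0004]] rows>= 4.8
[[-0.3404, 0.5574, -0.1206], [-0.0, 0.0003, -0.0004]] rows>= 4.3
```

send_rows --rows '[[[0, 0, -0.03], [0, 0, 0], -1], [[0, 0, -0.12], [0, 0, 0], -1], [[0, 0, -0.24], [0, 0, 0], -1], [[0, 0, -0.36], [0, 0, 0], -1], [[-0.06, 0.1, -0.378], [0, 0, 0], -1], [[-0.12, 0.2, -0.378], [0, 0, 0], -1], [[-0.19, 0.31, -0.378], [0, 0, 0], -1], [[-0.26, 0.42, -0.378], [0, 0, 0], -1], [[-0.31, 0.51, -0.378], [0, 0, 0], -1], [[-0.342, 0.557, -0.37], [0, 0, 0], -1], [[-0.342, 0.557, -0.3], [0, 0, 0], -1], [[-0.342, 0.557, -0.22], [0, 0, 0], -1], [[-0.342, 0.557, -0.17], [0, 0, 0], -1], [[-0.342, 0.557, -0.138], [0, 0, 0], -1], [[-0.342, 0.557, -0.126], [0, 0, 0], -1], [[-0.342, 0.557, -0.122], [0, 0, 0], -1], [[-0.342, 0.557, -0.122], [0, 0, 0], -1]]'

```text
time_s: 39.4
position: [0.6152, 0.2731, 0.0986]
ee_rot: [-0.149, 3.135, 0.001]
ft_force: [-3.8, -2.0, 13.7]
width: 0.253
finger_force: 31.0
```

send_rows --rows '[[[0, 0, -0.002], [0, 0, 0], -1], [[0, 0, -0.002], [0, 0, 0], -0.42], [[0, 0, -0.002], [0, 0, 0], -0.3], [[0, 0, -0.002], [0, 0, 0], -0.06], [[0, 0, -0.002], [0, 0, 0], -0.06], [[0, 0, -0.06], [0, 0, 0], -0.06], [[0, 0, -0.16], [0, 0, 0], -0.06], [[0, 0, -0.27], [0, 0, 0], -0.06], [[0, 0, -0.36], [0, 0, 0], -0.06], [[0, 0, -0.36], [0, 0, 0], -0.06]]'

```text
time_s: 40.65
position: [0.6156, 0.2733, 0.2433]
ee_rot: [-0.149, 3.133, 0.002]
ft_force: [-0.0, 0.5, -0.3]
width: 0.47
finger_force: 0.0
```

```bash
python3 - <<'E'
from h import *
st()
d=shot('wrist');glass(d,'wrist')
go((.461,-.0674,.241,95.6),(.461,-.0674,.0465,95.6))
E
```

```text
t 40.65 p [0.6156 0.2733 0.2433] yawY 95.46 w 0.47 F [-0.   0.5 -0.3] ff 0.0 q [ 0.33  0.53  1.17  0.    1.43 -1.34]
dropper_a 0.94 [318. 216.  50.  63.] top 0.1626 mean [0.6135 0.2732 0.161 ] circ [614.3 273.4] 7.4 bgr [ 36.  75. 115.] 392
dropper_a 0.79 [415. 218.  64.  67.] top 0.1627 mean [0.6049 0.3515 0.1611] circ [605.4 352. ] 7.3 bgr [ 36.  77. 108.] 394
[[0.4618, -0.81, -0.0027], [-0.0, -0.0, -0.0004]] rows>= 6.0
[[0.4617, -0.81, 0.4835], [-0.0, -0.0, -0.0004]] rows>= 6.7
```

send_rows --rows '[[[0.46, -0.81, 0], [0, 0, 0], 0.2], [[0.46, -0.81, 0], [0, 0, 0], 0.2], [[0.46, -0.81, 0], [0, 0, 0], 0.2], [[0.46, -0.81, 0], [0, 0, 0], 0.2], [[0.46, -0.81, 0], [0, 0, 0], 0.2], [[0.46, -0.81, 0], [0, 0, 0], 0.2], [[0.46, -0.81, 0], [0, 0, 0], 0.2], [[0.46, -0.81, 0.15], [0, 0, 0], 0.2], [[0.46, -0.81, 0.26], [0, 0, 0], 0.2], [[0.46, -0.81, 0.36], [0, 0, 0], 0.2], [[0.46, -0.81, 0.44], [0, 0, 0], 0.2], [[0.46, -0.81, 0.483], [0, 0, 0], 0.2], [[0.46, -0.81, 0.483], [0, 0, 0], 0.2], [[0.46, -0.81, 0.483], [0, 0, 0], -0.3], [[0.46, -0.81, 0.483], [0, 0, 0], -1], [[0.46, -0.81, 0.483], [0, 0, 0], -1], [[0.46, -0.81, 0.483], [0, 0, 0], -1], [[0.46, -0.81, 0.483], [0, 0, 0], -1]]'

```text
time_s: 43.0
position: [0.4623, -0.0672, 0.0477]
ee_rot: [-0.149, 3.137, -0.0]
ft_force: [0.1, 2.2, 7.6]
width: 0.256
finger_force: 29.8
```

```bash
python3 - <<'E'
from h import *
st();go((.621,.1935,.2,95.6),(.621,.1935,.0975,95.6))
E
```

```text
t 43.0 p [ 0.4623 -0.0672  0.0477] yawY 95.45 w 0.256 F [0.1 2.2 7.6] ff 29.8 q [-0.27  0.52  1.9   0.    0.72 -1.94]
[[-0.4573, 0.6111, -0.3804], [-0.0, 0.0002, -0.0004]] rows>= 5.5
[[-0.457, 0.6112, -0.1242], [-0.0, 0.0002, -0.0004]] rows>= 4.9
```

send_rows --rows '[[[0, 0, -0.03], [0, 0, 0], -1], [[0, 0, -0.12], [0, 0, 0], -1], [[0, 0, -0.24], [0, 0, 0], -1], [[0, 0, -0.36], [0, 0, 0], -1], [[-0.07, 0.1, -0.38], [0, 0, 0], -1], [[-0.15, 0.2, -0.38], [0, 0, 0], -1], [[-0.23, 0.31, -0.38], [0, 0, 0], -1], [[-0.32, 0.43, -0.38], [0, 0, 0], -1], [[-0.4, 0.54, -0.38], [0, 0, 0], -1], [[-0.457, 0.611, -0.375], [0, 0, 0], -1], [[-0.457, 0.611, -0.33], [0, 0, 0], -1], [[-0.457, 0.611, -0.26], [0, 0, 0], -1], [[-0.457, 0.611, -0.2], [0, 0, 0], -1], [[-0.457, 0.611, -0.16], [0, 0, 0], -1], [[-0.457, 0.611, -0.137], [0, 0, 0], -1], [[-0.457, 0.611, -0.126], [0, 0, 0], -1], [[-0.457, 0.611, -0.122], [0, 0, 0], -1], [[-0.457, 0.611, -0.122], [0, 0, 0], -1]]'

```text
time_s: 45.25
position: [0.6216, 0.1936, 0.0977]
ee_rot: [-0.149, 3.135, 0.001]
ft_force: [-3.0, -0.7, 13.4]
width: 0.253
finger_force: 31.2
```

send_rows --rows '[[[0, 0, -0.002], [0, 0, 0], -1], [[0, 0, -0.002], [0, 0, 0], -0.42], [[0, 0, -0.002], [0, 0, 0], -0.3], [[0, 0, -0.002], [0, 0, 0], -0.06], [[0, 0, -0.002], [0, 0, 0], -0.06], [[0, 0, -0.06], [0, 0, 0], -0.06], [[0, 0, -0.16], [0, 0, 0], -0.06], [[0, 0, -0.27], [0, 0, 0], -0.06], [[0, 0, -0.4], [0, 0, 0], -0.06], [[0.4, 0.2, -0.5], [0, 0, 0], 0.8], [[0.5, 0.2, -0.5], [0, 0, 0], 0.8], [[0.5, 0.2, -0.5], [0, 0, 0], 0.8], [[0.5, 0.2, -0.5], [0, 0, 0], 0.8], [[0.5, 0.2, -0.5], [0, 0, 0], 0.8], [[0.5, 0.2, -0.5], [0, 0, 0], 0.8], [[0.5, 0.2, -0.5], [0, 0, 0], 0.8]]'

```text
time_s: 47.25
position: [0.4147, 0.2538, 0.2954]
ee_rot: [0.148, -3.138, 0.0]
ft_force: [-0.1, 0.2, -0.0]
width: 0.903
finger_force: 0.0
```

```bash
python3 - <<'E'
from h import *
d=wview('w13')
glass(d,'wrist');glass(d,'wrist','jar_a')
for y in(-60,60):
    t=np.radians(5.6);print(np.array([.5745,.270])+np.array([-.055*np.cos(t)-y/1000*np.sin(t),-.055*np.sin(t)+y/1000*np.cos(t)]))
E
```

```text
t 47.3 p [0.4146 0.2538 0.2954] yawY 95.41 w 0.904 F [ 1.3  1.4 -0.6] ff 0.0 q [ 0.43  0.21  1.54 -0.    1.39 -1.24]
dropper_a 0.7 [ 89. 338. 116.  16.] top 0.0396 mean [ 0.6107 -0.0063  0.0369] circ [611.1  -3.3] 70.5 bgr [ 42.  67. 117.] 827
dropper_a 0.58 [318. 396.  38.  84.] top 0.1621 mean [0.6119 0.2731 0.1603] circ [613.  273.4] 7.1 bgr [ 41.  82. 108.] 199
jar_a 0.87 [301. 181.  48.  47.] top 0.0376 mean [0.4018 0.2358 0.0356] circ [402.1 235.4] 25.0 bgr [251. 250. 250.] 1674
jar_a 0.79 [410. 163.  50.  47.] top 0.0376 mean [0.3726 0.3501 0.0358] circ [372.9 350.4] 24.9 bgr [183. 194. 199.] 1747
jar_a 0.67 [365.  77.  53.  53.] top 0.0379 mean [0.291  0.2909 0.0358] circ [291.  291.1] 24.9 bgr [ 96. 203.  68.] 2078
jar_a 0.65 [479. 212.  53.  48.] top 0.0377 mean [0.4154 0.4365 0.0359] circ [415.8 437.4] 24.8 bgr [231. 110.  45.] 1571
[0.52561747 0.2049193 ]
[0.51390752 0.32434658]
```

View pics/w13.png

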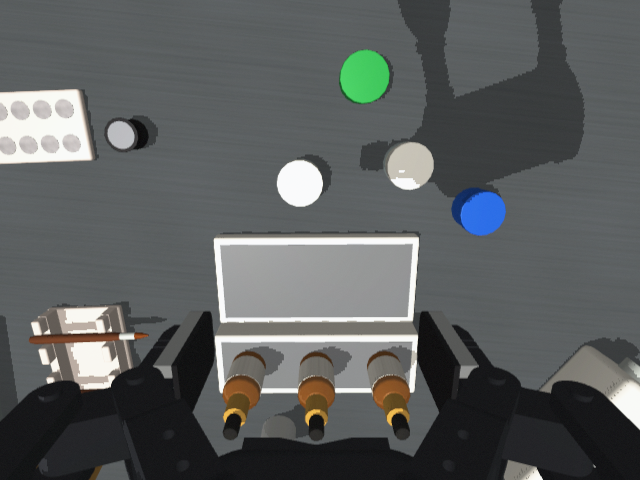

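```bash
python3 - <<'E'
from h import *
st();go((.402,.2345,.1,95.6),(.402,.2345,-.01,95.6))
E
```

```text
t 47.4 p [0.4144 0.2538 0.2954] yawY 95.41 w 0.897 F [ 0.6 -1.  -0.2] ff 0.0 q [ 0.43  0.21  1.54 -0.    1.39 -1.24]
[[0.0352, -0.045, 0.4886], [-0.0, -0.0001, -0.0005]] rows>= 3.1
[[0.0351, -0.0449, 0.7636], [-0.0, -0.0001, -0.0005]] rows>= 4.9
```

send_rows --rows '[[[0.035, -0.045, 0.12], [0, 0, 0], 0.53], [[0.035, -0.045, 0.26], [0, 0, 0], 0.53], [[0.035, -0.045, 0.4], [0, 0, 0], 0.53], [[0.035, -0.045, 0.5], [0, 0, 0], 0.53], [[0.035, -0.045, 0.6], [0, 0, 0], 0.53], [[0.035, -0.045, 0.68], [0, 0, 0], 0.53], [[0.035, -0.045, 0.74], [0, 0, 0], 0.53], [[0.035, -0.045, 0.763], [0, 0, 0], 0.53], [[0.035, -0.045, 0.763], [0, 0, 0], 0.53], [[0.035, -0.045, 0.763], [0, 0, 0], 0], [[0.035, -0.045, 0.763], [0, 0, 0], -1], [[0.035, -0.045, 0.763], [0, 0, 0], -1], [[0.035, -0.045, 0.763], [0, 0, 0], -1]]' --newtons 30

```text
time_s: 49.02
position: [0.4023, 0.235, -0.0085]
ee_rot: [-0.15, 3.136, 0.001]
ft_force: [0.5, -2.8, 9.5]
width: 0.571
finger_force: 31.1
```

```bash
python3 - <<'E'
from h import *
st();go((.402,.2345,.1,95.6),(.5206,.2034,.1,95.6),(.5206,.2034,.01,95.6))
E
```

```text
t 49.02 p [ 0.4023  0.235  -0.0085] yawY 95.46 w 0.571 F [ 0.5 -2.8  9.5] ff 31.1 q [ 0.4   0.63  1.94 -0.    0.57 -1.27]
[[0.0003, -0.001, -0.2713], [0.0001, 0.0003, -0.0004]] rows>= 1.7
[[-0.2874, -0.1066, -0.2708], [0.0001, 0.0003, -0.0004]] rows>= 2.6
[[-0.2871, -0.1067, -0.0458], [0.0001, 0.0003, -0.0004]] rows>= 2.0
```

send_rows --rows '[[[0, 0, -0.03], [0, 0, 0], -1], [[0, 0, -0.1], [0, 0, 0], -1], [[0, 0, -0.2], [0, 0, 0], -1], [[-0.05, -0.02, -0.27], [0, 0, 0], -1], [[-0.15, -0.06, -0.27], [0, 0, 0], -1], [[-0.25, -0.095, -0.27], [0, 0, 0], -1], [[-0.287, -0.107, -0.26], [0, 0, 0], -1], [[-0.287, -0.107, -0.19], [0, 0, 0], -1], [[-0.287, -0.107, -0.13], [0, 0, 0], -1], [[-0.287, -0.107, -0.085], [0, 0, 0], -1], [[-0.287, -0.107, -0.062], [0, 0, 0], -1], [[-0.287, -0.107, -0.051], [0, 0, 0], -1], [[-0.287, -0.107, -0.047], [0, 0, 0], -1], [[-0.287, -0.107, -0.047], [0, 0, 0], -1]]'

```text
time_s: 50.78
position: [0.5199, 0.2032, 0.0109]
ee_rot: [-0.15, 3.137, 0.0]
ft_force: [-6.2, -0.9, 18.6]
width: 0.57
finger_force: 33.4
```

Contact; release and look back at the remaining jar.

send_rows --rows '[[[0, 0, -0.003], [0, 0, 0], -1], [[0, 0, -0.003], [0, 0, 0], 0.25], [[0, 0, -0.003], [0, 0, 0], 0.4], [[0, 0, -0.003], [0, 0, 0], 0.53], [[0, 0, -0.003], [0, 0, 0], 0.53], [[0, 0, -0.06], [0, 0, 0], 0.53], [[0, 0, -0.16], [0, 0, 0], 0.53], [[0, 0, -0.3], [0, 0, 0], 0.53], [[0.2, 0.3, -0.6], [0, 0, 0], 0.53], [[0.3, 0.33, -0.7], [0, 0, 0], 0.53], [[0.3, 0.33, -0.7], [0, 0, 0], 0.53], [[0.3, 0.33, -0.7], [0, 0, 0], 0.53], [[0.3, 0.33, -0.7], [0, 0, 0], 0.53], [[0.3, 0.33, -0.7], [0, 0, 0], 0.53]]'

```text
time_s: 52.52
position: [0.3879, 0.3228, 0.2889]
ee_rot: [0.15, -3.138, 0.001]
ft_force: [0.2, -0.4, -0.9]
width: 0.762
finger_force: 0.0
```

```bash
python3 - <<'E'
from h import *
d=wview('w14')
glass(d,'wrist','jar_a')
go((.373,.3495,.1,95.6),(.373,.3495,-.01,95.6))
E
```

```text
t 52.58 p [0.3881 0.3225 0.2885] yawY 95.44 w 0.761 F [ 0.  -0.9 -0.1] ff 0.0 q [ 0.58  0.25  1.51 -0.    1.38 -1.09]
jar_a 0.95 [201. 301.  50.  44.] top 0.0571 mean [0.5143 0.2007 0.0553] circ [519.3 203.5] 25.2 bgr [255. 255. 255.] 1106
jar_a 0.94 [415. 230.  54.  49.] top 0.0376 mean [0.4151 0.4374 0.0357] circ [415.8 437.9] 25.0 bgr [253. 148.  65.] 1570
jar_a 0.71 [292.  98.  51.  54.] top 0.0377 mean [0.2907 0.2911 0.0357] circ [291. 291.] 24.7 bgr [141. 247. 107.] 2039
jar_a 0.7 [341. 184.  45.  51.] top 0.0377 mean [0.3723 0.3504 0.0357] circ [372.8 350.4] 24.8 bgr [255. 255. 255.] 1720
[[0.0307, 0.0716, 0.4708], [-0.0002, -0.0002, -0.0005]] rows>= 3.1
[[0.0303, 0.0719, 0.7458], [-0.0002, -0.0002, -0.0005]] rows>= 4.8
```

send_rows --rows '[[[0.03, 0.072, 0.1], [0, 0, 0], 0.53], [[0.03, 0.072, 0.23], [0, 0, 0], 0.53], [[0.03, 0.072, 0.36], [0, 0, 0], 0.53], [[0.03, 0.072, 0.48], [0, 0, 0], 0.53], [[0.03, 0.072, 0.58], [0, 0, 0], 0.53], [[0.03, 0.072, 0.66], [0, 0, 0], 0.53], [[0.03, 0.072, 0.72], [0, 0, 0], 0.53], [[0.03, 0.072, 0.745], [0, 0, 0], 0.53], [[0.03, 0.072, 0.745], [0, 0, 0], 0.53], [[0.03, 0.072, 0.745], [0, 0, 0], 0], [[0.03, 0.072, 0.745], [0, 0, 0], -1], [[0.03, 0.072, 0.745], [0, 0, 0], -1], [[0.03, 0.072, 0.745], [0, 0, 0], -1]]'

```text
time_s: 54.25
position: [0.3738, 0.3509, -0.0078]
ee_rot: [-0.15, 3.137, 0.001]
ft_force: [-0.6, -1.2, 8.2]
width: 0.571
finger_force: 31.5
```

```bash
python3 - <<'E'
from h import *
st();go((.5089,.3229,.1,95.6),(.5089,.3229,.01,95.6))
E
```

```text
t 54.25 p [ 0.3738  0.3509 -0.0078] yawY 95.46 w 0.571 F [-0.6 -1.2  8.2] ff 31.5 q [ 0.64  0.66  1.82 -0.    0.66 -1.03]
[[-0.3299, -0.1016, -0.2691], [0.0001, 0.0002, -0.0004]] rows>= 2.8
[[-0.3296, -0.1018, -0.0441], [0.0001, 0.0002, -0.0004]] rows>= 2.2
```

send_rows --rows '[[[0, 0, -0.03], [0, 0, 0], -1], [[0, 0, -0.1], [0, 0, 0], -1], [[0, 0, -0.2], [0, 0, 0], -1], [[-0.05, -0.015, -0.27], [0, 0, 0], -1], [[-0.15, -0.045, -0.27], [0, 0, 0], -1], [[-0.26, -0.08, -0.27], [0, 0, 0], -1], [[-0.33, -0.102, -0.26], [0, 0, 0], -1], [[-0.33, -0.102, -0.19], [0, 0, 0], -1], [[-0.33, -0.102, -0.13], [0, 0, 0], -1], [[-0.33, -0.102, -0.085], [0, 0, 0], -1], [[-0.33, -0.102, -0.062], [0, 0, 0], -1], [[-0.33, -0.102, -0.052], [0, 0, 0], -1], [[-0.33, -0.102, -0.048], [0, 0, 0], -1], [[-0.33, -0.102, -0.048], [0, 0, 0], -1]]'

```text
time_s: 56.0
position: [0.5087, 0.3227, 0.0122]
ee_rot: [-0.15, 3.137, 0.001]
ft_force: [-5.5, -3.2, 16.3]
width: 0.57
finger_force: 32.7
```

send_rows --rows '[[[0, 0, -0.002], [0, 0, 0], -1], [[0, 0, -0.002], [0, 0, 0], 0.25], [[0, 0, -0.002], [0, 0, 0], 0.4], [[0, 0, -0.002], [0, 0, 0], 0.53], [[0, 0, -0.002], [0, 0, 0], 0.53], [[0, 0, -0.06], [0, 0, 0], 0.53], [[0, 0, -0.16], [0, 0, 0], 0.53], [[0, 0, -0.3], [0, 0, 0], 0.53], [[0.2, 0.1, -0.6], [0, 0, 0], 0.53], [[0.35, 0.2, -0.7], [0, 0, 0], 0.53], [[0.35, 0.3, -0.7], [0, 0, 0], 0.53], [[0.35, 0.3, -0.7], [0, 0, 0], 0.53], [[0.35, 0.3, -0.7], [0, 0, 0], 0.53], [[0.35, 0.3, -0.7], [0, 0, 0], 0.53], [[0.35, 0.3, -0.7], [0, 0, 0], 0.53]]'

```text
time_s: 57.88
position: [0.3583, 0.4278, 0.2896]
ee_rot: [0.148, -3.137, 0.002]
ft_force: [0.5, 0.1, 0.6]
width: 0.763
finger_force: 0.0
```

```bash
python3 - <<'E'
from h import *
st()
for n in ('wrist','scene','top'):
    d=shot(n);print(n);glass(d,n);glass(d,n,'jar_a')
    if n!='wrist': brushes(d,n)
    a=d['frame']
    if n=='scene':
        cv2.imwrite('pics/end.png',cv2.resize(a[140:400,80:560],(800,433)))
        P=d['P']
        with np.errstate(invalid='ignore'):
            m=(P[...,2]>.035)&(P[...,2]<.055)&(P[...,0]>.53)&(P[...,0]<.60)&(P[...,1]>-.33)&(P[...,1]<-.18)
        print('handle',rect(P[m]))
        print('glass case/cup/spray/mouse')
        for t in('cup','spray','mouse','glasses_case','marker','palette','loupe'):
            r=models.silhouettes(n,t);print(t,[np.nanmedian(d['P'][r[0]['pixels']],0).round(3) if r else None])
E
```

```text
t 57.88 p [0.3583 0.4278 0.2896] yawY 95.39 w 0.763 F [0.5 0.1 0.6] ff 0.0 q [ 0.77  0.33  1.39 -0.    1.42 -0.9 ]
wrist
dropper_a 0.8 [137. 465.  32.  28.] top 0.1622 mean [0.6097 0.2753 0.1622] circ [495.8 326.6] 137.3 bgr [25. 31. 34.] 208
dropper_a 0.75 [233. 417.  37.  69.] top 0.1326 mean [0.5869 0.3629 0.1423] circ [475.3 386.3] 133.2 bgr [46. 77. 98.] 60
dropper_a 0.56 [ 67. 454.   7.   8.] top 0.3833 mean [0.3568 0.3736 0.3874] circ [356.8 373.6] 0.0 bgr [34.  70.5 92. ] 1
jar_a 0.64 [192. 118.  53.  47.] top 0.0375 mean [0.2904 0.2917 0.0355] circ [290.7 291.4] 24.9 bgr [110. 209.  86.] 1994
jar_a 0.61 [213. 312.  49.  38.] top 0.3268 mean [0.3539 0.3858 0.3272] circ [353.8 385.2] 3.5 bgr [ 95. 101. 103.] 17
jar_a 0.58 [319. 248.  47.  50.] top 0.0375 mean [0.415  0.438  0.0356] circ [415.9 437.7] 25.3 bgr [227. 114.  54.] 1500
jar_a 0.57 [109. 318.  56.  49.] top 0.0568 mean [0.5185 0.2048 0.0552] circ [520.3 204. ] 25.7 bgr [243. 243. 241.] 1448
scene
dropper_a 0.98 [434. 286.  25.  37.] top 0.1603 mean [0.6182 0.2717 0.1585] circ [617.4 271.8] 6.6 bgr [ 53.  99. 144.] 34
[... 2412 characters left out ...]
248. 254.  22.  19.] top 0.0631 mean [0.5181 0.201  0.0591] circ [518.3 201.8] 24.7 bgr [252. 250. 248.] 129
brush p 0.7 tail [ 0.6972 -0.0578] tip [0.6844 0.0376] L 0.0962 yaw 97.61 origin(from tail) [ 0.6899 -0.0033] (from tip) [ 0.6962 -0.0507] z 0.0394
brush p 0.65 tail [ 0.6199 -0.0726] tip [0.6008 0.0633] L 0.1373 yaw 98.01 origin(from tail) [ 0.6123 -0.0182] (from tip) [ 0.6132 -0.0248] z 0.0379
brush p 0.62 tail [ 0.6101 -0.3672] tip [ 0.6121 -0.1557] L 0.2115 yaw 89.44 origin(from tail) [ 0.6106 -0.3122] (from tip) [ 0.6113 -0.2447] z 0.0534
brush p 0.48 tail [0.605  0.3397] tip [0.5944 0.3571] L 0.0204 yaw 121.37 origin(from tail) [0.5764 0.3867] (from tip) [0.6407 0.2811] z 0.1105
```

View pics/end.png

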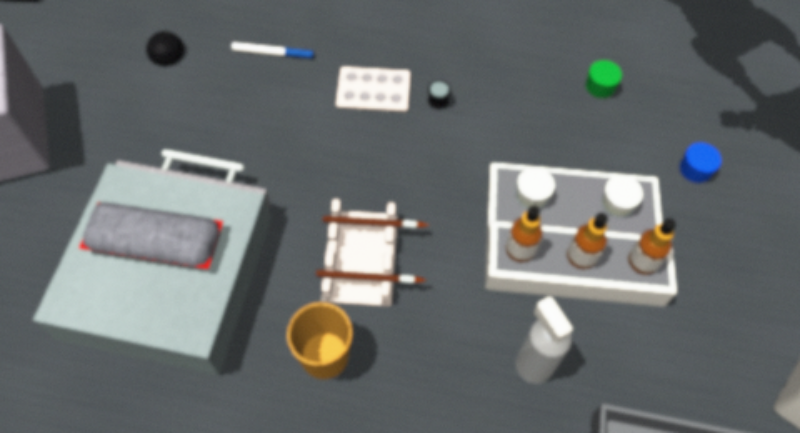

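```bash
python3 - <<'E'
from h import *
a=cv2.imread('pics/scene0.png').astype(int);b=cams.snapshot('scene')['frame'].astype(int)
D=abs(a-b).max(2)[225:265,145:250];print(D.max(),D.mean())
if D.mean()<4:
    from bench import sign_off;print(sign_off())
E
```

```text
10 4.735476190476191
```

```bash
python3 -c "
from bench import sign_off;print(sign_off())"
```

```text
the job is handed in; nothing more can be done
None
```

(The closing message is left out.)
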